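# Step-stack the washed prep trays to air

## Robot

A 6-joint arm with a two-finger parallel gripper is mounted at the origin on the work surface. World frame = base frame: x ahead of the robot, y to its left, z up, the work surface at z = 0. Lengths are in m, angles in rad, forces in N, time in s.
With the tool pointing down it reaches from about 0.375 to 0.975 m from the base axis. Payload 3.8 kg.
Tool frame: the origin (TCP) lies on the centre line of the jaws, within the pads' length; the fingertips stand 22 mm ahead of it and the grasp point (between the pads) lies 3 mm ahead of it; z points along the fingers, x is the direction in which the jaws open and shut, and the axes are right-handed (so a half turn about z gives the same grasp; the last joint's range is limited). The gripper opens to 85 mm and grips with 20 to 120 N. Pads are 22 mm wide; open, the fingers measure 114 mm over their backs; the gripper's body (76 mm by 85 mm) begins 54 mm behind the grasp point. The pads swing forward as they close: fully open they stand 13 mm farther back than shut.
Start: joints at [1.158, 0.264, 1.604, -0, 1.274, -0.037], TCP at [0.248, 0.628, 0.215] pointing down, gripper open.
Joint ranges: [-2.63, 2.63], [-0.94, 2.18], [0.31, 2.57], [-1.31, 4.45], [0, 2.66], [-2.55, 2.55]. Speed limits (rad/s): [2.57, 2.57, 3.14, 3.14, 3.14, 3.14].

## Interface

Orientations are given as a rotation vector (axis times angle).
In Python, from workcell import bot, viewer gives the robot as it stands.
- The arm moves only by the tool move_arm, never from a script. Its argument "series" is text: rows parted by semicolons, each of 7 numbers parted by spaces: the turn, a rotation vector about the tool's x, y, z scaled (see below), then the shift along the tool's x, y, z scaled (see below), then the opening, from -1 (shut) to 1 (fully open). A call has exactly 8 rows; each row is the pose to reach, as a shift and turn from the pose commanded when the call began, along the tool's axes at that moment; what a row does not reach only later rows make up. The controller multiplies each number of a shift by 100 mm and each number of a turn by 120 degrees. A row lasts 1/10 s, in which the tool goes at most 50 mm and 8.59 degrees, less where a joint would pass 70% of its speed; a pose out of reach is approached as far as the arm can. A call with a number of a shift or a turn outside -1 to 1 is refused whole. A call with a gripper value outside its range is refused whole. The fingers move at their own pace and stop on an object; "squeeze" is the grip in N (left out, the last holds). Time passes only in rows, so rows that repeat a pose let the fingers close, or fill a call up. It gives the time, the measured TCP pose, the force and the opening at its end, in the units of the state.
- bot.read_state(): the state, without advancing time (a new reading comes with each control period).
- viewer.read_camera(name): name is "scene" or "top"; returns a dict with "pixels" (384x512x3 uint8, red, green, blue), "K" (3x3 intrinsics, pixels), "world_to_cam" (4x4, takes a point from world to camera coordinates). Camera axes: x right, y up, looking along -z (the intrinsics and any distortion apply to the point x, -y, -z); pixel columns grow to the right and rows downward; lengths in m; the calibration is good to about 2 mm. A picture is of the moment at which its call begins. There is no depth.
- bot.finish_job(): hands the job in, once; it reports no verdict.
The state is a dict: "time": time; "q": joint angles; "joint_vel": joint speeds; "joint_torque": joint torques, N m; "tool_pos": TCP position; "tcp_rot": TCP orientation; "wrist_force": force on the tool from outside, world axes, zero at the start; "torque": the same for the moment, N m; "width": opening from 0.0 (shut) to 1.0 (fully open).
Only numpy, scipy, OpenCV 4.12 (cv2) and the standard library are available. Lean on these libraries where they do the work, as an engineer would, in place of code of your own. Each camera call takes 0.05 s, during which the arm holds its last target.

## Task

Stack the three washed prep trays on the beech drying stand so that they can air, one after the other: the deep red one first, then the yellow, then the shallow white one on top. Turn each tray end for end to the piece it sits on (its lip over the end away from that piece's lip) and let its foot drop into the opening below, so that the stack steps to and fro and each lower lip is left showing as a ledge. Leave the stack standing free, and do not shift or tip the other loose things on the counter.

Things in the scene. Friction and masses are not known exactly. Their poses are not given: they have to be found in the camera images.
- stand: the beech drying stand, fixed to the counter, 40 mm high; its upper part is shaped just like a tray (140 x 60 mm, 6 mm rim, lip deck at +x, opening 88 x 48 mm centred at x = -20 mm); a base plate 150 x 76 x 12 mm at the bottom. Origin: centre of its underside, z up. (Fixed cabinet, 240 mm tall, at the left beyond y = 0.48 m)
- stand_lip (a point): (black strip near its outer end) the middle of the stand's lip deck, on its upper face: 47 mm from its origin along its +x, 40 mm up
- deep: the deepest prep tray, red, 140 (x) x 60 (y) x 50 mm high in all, 6 mm walls, 0.2 kg. Origin: centre of its underside, z up. A black foot 78 x 38 x 5 mm is centred under it. Its +x end is closed by a flat lip deck 46 mm long, level with the rim; the rest is an opening 88 x 48 mm centred at x = -20 mm, for the next tray's foot (5 mm play all round; that tray's body then rests on this rim)
- deep_lip (a point): (black strip near its outer end) the middle of the deep tray's lip deck, on its upper face: 47 mm from its origin along its +x, 50 mm up
- medium: the middle prep tray, yellow, 140 (x) x 60 (y) x 42 mm high in all, 6 mm walls, 0.2 kg. Origin: centre of its underside, z up. A black foot 78 x 38 x 5 mm is centred under it. Its +x end is closed by a flat lip deck 46 mm long, level with the rim; the rest is an opening 88 x 48 mm centred at x = -20 mm, for the next tray's foot (5 mm play all round; that tray's body then rests on this rim)
- medium_lip (a point): (black strip near its outer end) the middle of the middle tray's lip deck, on its upper face: 47 mm from its origin along its +x, 42 mm up
- shallow: the shallowest prep tray, white, 140 (x) x 60 (y) x 34 mm high in all, 6 mm walls, 0.2 kg. Origin: centre of its underside, z up. A black foot 78 x 38 x 5 mm is centred under it. Its +x end is closed by a flat lip deck 46 mm long, level with the rim; the rest is an opening 88 x 48 mm centred at x = -20 mm, for the next tray's foot (5 mm play all round; that tray's body then rests on this rim)
- shallow_lip (a point): (black strip near its outer end) the middle of the shallow tray's lip deck, on its upper face: 47 mm from its origin along its +x, 34 mm up
- mill: glass pepper mill with a steel top, upright, 46 mm across, 135 mm tall, close beside the red tray; origin under its centre. Bystander
- salt: white salt pot with a steel cap, 40 mm across, 58 mm tall, close beside the yellow tray; origin under its centre. Bystander
- timer: orange kitchen timer, 40 mm across, 53 mm tall, close beside the white tray; origin under its centre. Bystander
- bowl: cobalt ceramic bowl, 130 mm across, 60 mm tall; origin under its centre. Bystander
- oil: amber oil bottle, 58 mm across, 170 mm tall; origin under its centre. Bystander
- pin: short cherry rolling pin lying along its own x, 280 mm long over the handles, barrel 190 mm long and 44 mm thick; origin on the counter under its middle. Bystander
- scraper: steel bench scraper lying flat, blade 100 x 140 mm (x, y), its 24 mm thick wooden handle along y at x = 55 mm; origin on the counter under the blade's centre. Bystander
Not all that is in view belongs to the job. What is shaped like the medium but purple is not meant. There is more than one size of the deep; the one meant has the size given above.

How it is judged:
On the way, in this order (a step that is already met when the one before it is completed fails the run):
1. the deep tray is seated on the stand, turned end for end to it, and let go (x of deep in the frame of stand between -0.027 and -0.013 m and y of deep in the frame of stand between -0.008 and 0.008 m and z of deep in the frame of stand between 0.032 and 0.038 m and x of deep_lip in the frame of stand below -0.055 m and angle between deep's own z axis and vertical below 0.06 rad and linear speed of deep below 0.02 m/s and contact force between deep and the fingers below 0.2 N), for 0.2 s.
2. the medium tray is seated on the deep tray, turned end for end to it, and let go (x of medium in the frame of deep between -0.027 and -0.013 m and y of medium in the frame of deep between -0.008 and 0.008 m and z of medium in the frame of deep between 0.042 and 0.048 m and x of medium_lip in the frame of deep below -0.055 m and angle between medium's own z axis and vertical below 0.06 rad and linear speed of medium below 0.02 m/s and contact force between medium and the fingers below 0.2 N), for 0.2 s.
3. the shallow tray is seated on the medium tray, turned end for end to it, and let go (x of shallow in the frame of medium between -0.027 and -0.013 m and y of shallow in the frame of medium between -0.008 and 0.008 m and z of shallow in the frame of medium between 0.034 and 0.04 m and x of shallow_lip in the frame of medium below -0.055 m and angle between shallow's own z axis and vertical below 0.06 rad and linear speed of shallow below 0.02 m/s and contact force between shallow and the fingers below 0.2 N), for 0.2 s.
At the end, for the whole second after the job is handed in: Red on stand, yellow on red, white on yellow. Each: foot down in the opening below (underside 5 mm under that rim, within 3), origin 20 mm (within 7) off that of the piece below, away from its lip, sideways within 8 mm, own lip at the opposite end, level within 0.06 rad, at rest, released (all of step 1 and all of step 2 and all of step 3); the robot touches nothing.
It fails at once if the pepper mill, salt pot or timer is shifted by more than 30 mm or tipped (distance of any of mill, salt, timer from where it was at the start of the episode above 0.03 m or angle between any of mill, salt, timer's own z axis and vertical above 0.4 rad).
It fails at once if the bowl or oil bottle is shifted by more than 30 mm or tipped (distance of any of bowl, oil from where it was at the start of the episode above 0.03 m or angle between any of bowl, oil's own z axis and vertical above 0.4 rad).
It fails at once if the rolling pin or bench scraper is shifted by more than 30 mm or tipped (distance of any of pin, scraper from where it was at the start of the episode above 0.03 m or angle between any of pin, scraper's own z axis and vertical above 0.4 rad).
It also fails if it takes over 70 s, if anything falls off the work surface, if the arm or the gripper's body presses on something with over 40 N, if the wrist force passes 120 N, or if a joint passes its speed limit or range.

## Working session

There is one attempt and no reset: what is moved stays moved. The work goes in short steps, Python scripts to look and compute and a tool call to move; the robot and the scene stay as the last step left them, time stands still between calls to the robot, and variables do not carry over. Pictures are saved under pics/ and viewed, and the job is handed in when it is done.

Besides the shell and the picture viewer there is one more tool, called after "Emit:" by a JSON object that holds its "api" and its "payload". move_arm: Moves the arm, as the interface text tells. Its arguments: {"type":"object","properties":{"series":{"type":"string"},"squeeze":{"type":"number"}},"required":["series"]}

```bash
mkdir -p pics; ls; cat > h.py <<'E'
import numpy as np, cv2
from workcell import bot, viewer
def cam(n):
    d=viewer.read_camera(n); return d
E
python3 - <<'E'
from h import *
s=bot.read_state(); print(s)
for n in("scene","top"):
    d=cam(n); print(n,d["K"],d["world_to_cam"],[k for k in d]); np.savez(f"pics/{n}0.npz",**{k:d[k] for k in("pixels","K","world_to_cam")})
    cv2.imwrite(f"pics/{n}0.png",cv2.resize(d["pixels"][:,:,::-1],(800,600),interpolation=cv2.INTER_CUBIC))
E
```

```text
pics
{'time': 0.0, 'q': array([ 1.15814463e+00,  2.64783419e-01,  1.60541419e+00,  1.73700010e-05,
        1.27369408e+00, -3.68914581e-02]), 'joint_vel': array([ 0.00035983, -0.00012225, -0.00151922, -0.00040332,  0.00147846,
       -0.00036601]), 'joint_torque': array([-1.57547802e-04, -5.15110373e+01, -3.67316401e+01, -1.30831522e-04,
        1.30144510e-02, -9.88050601e-06]), 'tool_pos': array([0.24738638, 0.62718694, 0.21391998]), 'tcp_rot': array([ 2.59626727,  1.76674851, -0.00307118]), 'wrist_force': array([ 0.74840152,  0.03152276, -0.40260012]), 'torque': array([-0.04135742,  0.00208864, -0.02415631]), 'width': 0.9967511719046112}
scene [[439.80299795   0.         255.98399704]
 [  0.         439.80299795 191.51938996]
 [  0.           0.           1.        ]] [[ 0.34914612  0.9369258   0.01634131 -0.15010586]
 [-0.77892111  0.28048263  0.56090232  0.33111176]
 [ 0.5209404  -0.20856546  0.8277207  -1.47148453]
 [ 0.          0.          0.          1.        ]] ['pixels', 'K', 'world_to_cam']
top [[391.34451503   0.         251.41126038]
 [  0.         391.34451503 188.13827921]
 [  0.           0.           1.        ]] [[-0.01710348 -0.9998517   0.00201219 -0.00665242]
 [ 0.99727661 -0.01691496  0.07178619 -0.48367195]
 [-0.07174151  0.00323451  0.99741801 -1.03105875]
 [ 0.          0.          0.          1.        ]] ['pixels', 'K', 'world_to_cam']
```

View pics/scene0.png

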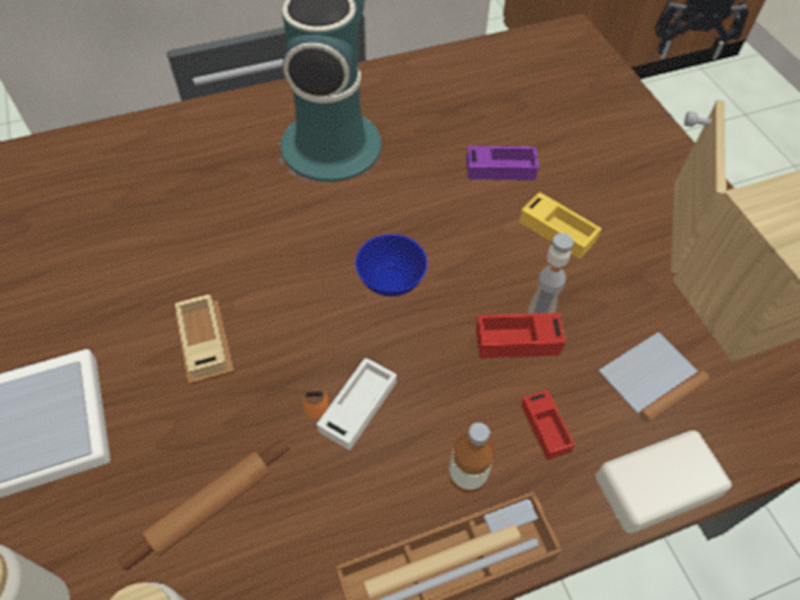

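View pics/top0.png

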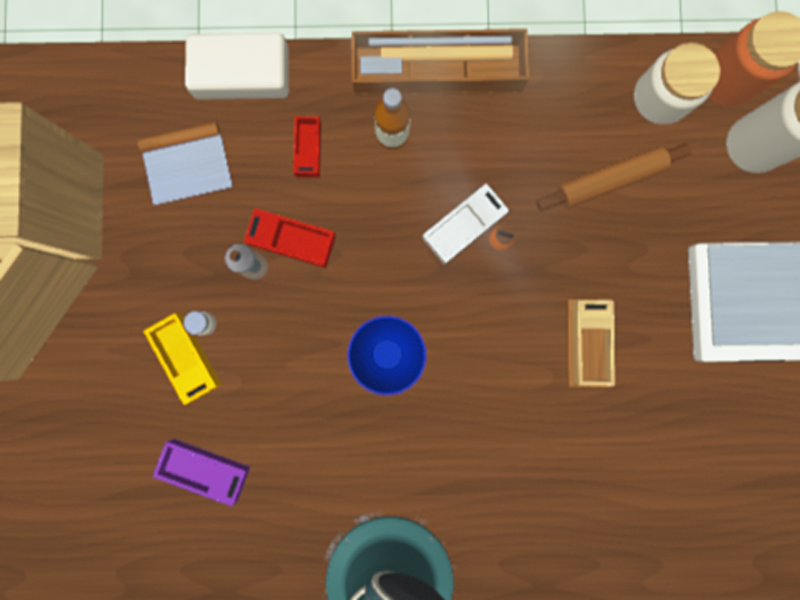

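The top view (800x600) shows these pieces:
- Red trays: one large at (290,238), one small at (307,146).
- Yellow tray at (180,358), with its purple look-alike at (201,472).
- White tray at (466,223).
- Beech stand at (592,342).

The larger red one looks like the 140 mm deep tray. I'll measure both reds and confirm in enlarged crops.

```bash
python3 - <<'E'
from h import *
for n in("scene","top"):
    d=np.load(f"pics/{n}0.npz"); im=d["pixels"][:,:,::-1]
    C={"scene":{"red":(340,240),"yel":(358,143),"wht":(228,257),"std":(130,216)},"top":{"red":(187,135),"yel":(115,230),"wht":(298,143),"std":(379,219)}}[n]
    t=[]
    for k,(u,v) in C.items():
        c=im[v-37:v+38,u-50:u+50]; t.append(cv2.resize(c,(400,300),interpolation=cv2.INTER_CUBIC))
    cv2.imwrite(f"pics/crop_{n}.png",np.vstack([np.hstack(t[:2]),np.hstack(t[2:])]))
E
```

```text
(no output)
```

View pics/crop_scene.png

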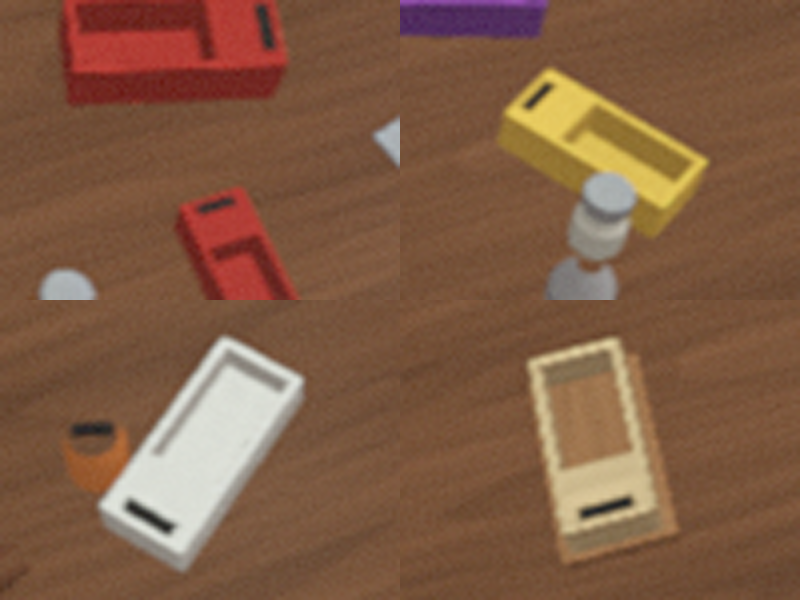

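View pics/crop_top.png

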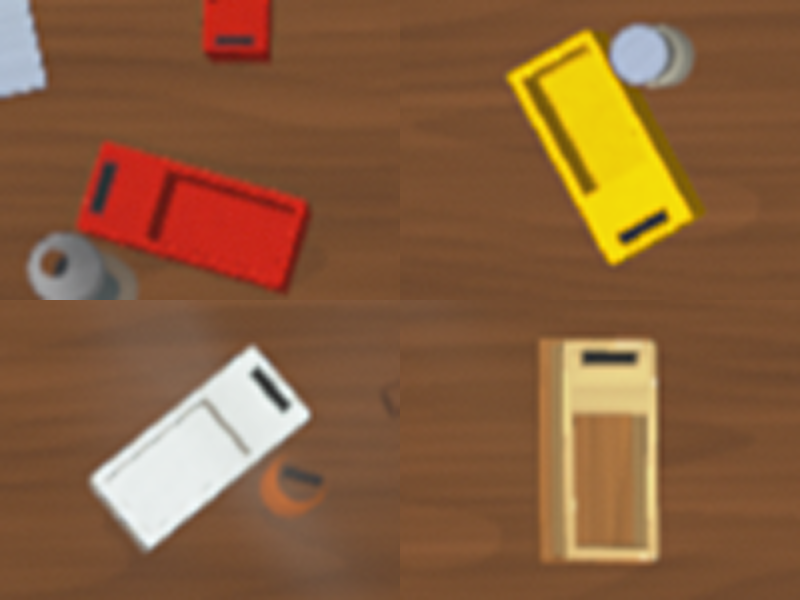

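```bash
cat >> h.py <<'E'
def tri(o,c1,p1,c2,p2):
    A=[]
    for c,p in((c1,p1),(c2,p2)):
        P=proj(c); A+= [p[0]*P[2]-P[0], p[1]*P[2]-P[1]]
    _,_,V=np.linalg.svd(np.array(A)); X=V[-1]; return X[:3]/X[3]
def proj(c): return c["K"]@np.diag([1,-1,-1.])@c["world_to_cam"][:3]
def pix(c,X):
    q=proj(c)@np.r_[X,1]; return q[:2]/q[2]
def ray(c,p,z):
    P=proj(c); H=np.c_[P[:,0],P[:,1],P[:,2]*z+P[:,3]]; q=np.linalg.solve(H,np.r_[p,1]); return q[:2]/q[2]
E
python3 - <<'E'
from h import *
R={"scene":{"red":(335,213,40),"red2":(350,271,32),"yel":(358,143,34),"wht":(228,257,38),"std":(130,212,34)},"top":{"red":(187,152,38),"red2":(197,93,28),"yel":(115,230,36),"wht":(298,143,34),"std":(382,219,36)}}
for n in R:
    d=np.load(f"pics/{n}0.npz"); im=d["pixels"]; t=[]
    for k,(u,v,r) in R[n].items():
        c=cv2.resize(im[v-r:v+r,u-r:u+r],None,fx=6,fy=6,interpolation=cv2.INTER_CUBIC).astype(int)
        h=cv2.cvtColor(c.clip(0,255).astype(np.uint8),cv2.COLOR_RGB2HSV).astype(int); H,S,V=h[...,0],h[...,1],h[...,2]
        if "red" in k: m=((H<6)|(H>174))&(S>150)
        elif k=="yel": m=(H>20)&(H<35)&(S>110)
        elif k=="wht": m=(S<40)&(V>120)
        else: m=(V>150)&(S<150)
        th,_=cv2.threshold(V[m].astype(np.uint8),0,255,cv2.THRESH_OTSU)
        print(n,k,m.sum()/36,"otsu",th,np.percentile(V[m],[5,25,50,75,95]))
        bgr=c.clip(0,255).astype(np.uint8)[:,:,::-1].copy()
        bgr[~m]=bgr[~m]//3
        bgr[m&(V<th)]=(255,0,255)
        t.append(cv2.resize(bgr,(260,260)))
    t.append(t[0]*0); cv2.imwrite(f"pics/mask_{n}.png",np.vstack([np.hstack(t[:3]),np.hstack(t[3:])]))
E
```

```text
scene red 1460.8055555555557 otsu 144.0 [109. 114. 144. 178. 182.]
scene red2 821.6388888888889 otsu 143.0 [105. 115. 159. 176. 180.]
scene yel 741.0 otsu 188.0 [144. 168. 208. 222. 231.]
scene wht 1431.7777777777778 otsu 189.0 [143. 181. 220. 222. 224.]
scene std 1169.25 otsu 181.0 [153. 158. 169. 203. 212.]
top red 1269.4722222222222 otsu 167.0 [123. 177. 199. 202. 205.]
top red2 628.2222222222222 otsu 162.0 [112. 156. 193. 199. 203.]
top yel 1449.0555555555557 otsu 190.0 [122. 196. 239. 243. 248.]
top wht 1247.1944444444443 otsu 205.0 [169. 224. 234. 237. 241.]
top std 1041.25 otsu 194.0 [157. 164. 202. 224. 233.]
```

View pics/mask_scene.png

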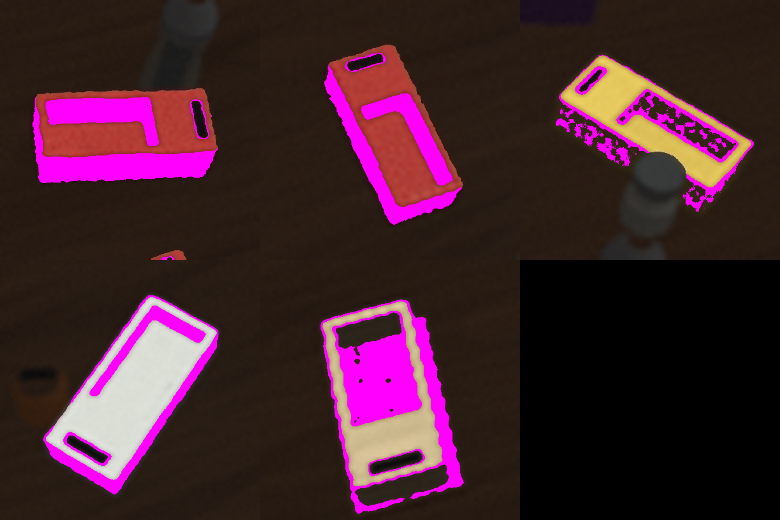

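View pics/mask_top.png

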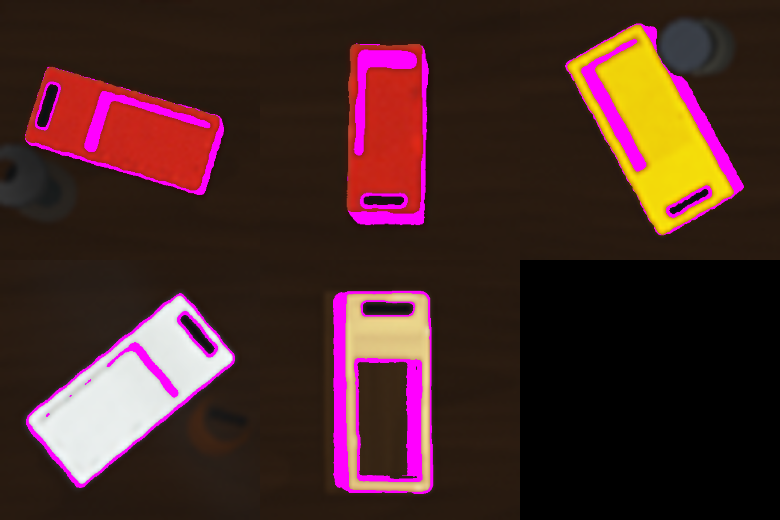

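The bright masks pick out the top faces cleanly in both views. I'll take their four corners and the black strips, and triangulate.

```bash
cat >> h.py <<'E'
def meas(im,k,u,v,r):
    """top-face corners (4) and strip centroid, pixels of the full image"""
    c=cv2.resize(im[v-r:v+r,u-r:u+r],None,fx=6,fy=6,interpolation=cv2.INTER_CUBIC)
    h=cv2.cvtColor(c,cv2.COLOR_RGB2HSV).astype(int); H,S,V=h[...,0],h[...,1],h[...,2]
    if "red" in k: m=((H<6)|(H>174))&(S>150)
    elif k=="yel": m=(H>20)&(H<35)&(S>110)
    elif k=="wht": m=(S<40)&(V>120)
    else: m=(V>150)&(S<150)
    th,_=cv2.threshold(V[m].astype(np.uint8),0,255,cv2.THRESH_OTSU)
    b=(m&(V>=th)).astype(np.uint8)
    nl,L,st,_=cv2.connectedComponentsWithStats(b); i=1+np.argmax(st[1:,4]); b=(L==i).astype(np.uint8)
    hull=cv2.convexHull(np.vstack([x for x in cv2.findContours(b,0,1)[0]]))
    q=cv2.approxPolyN(hull,4,ensure_convex=True).reshape(4,2).astype(float)
    hm=np.zeros_like(b); cv2.fillConvexPoly(hm,hull,1); hm=cv2.erode(hm,np.ones((9,9)))
    D=((c.max(2)<95)&(hm>0)).astype(np.uint8)
    if k=="std": D[:]=((c.max(2)<80)&(hm>0))
    nl,L,st,ce=cv2.connectedComponentsWithStats(D)
    s=ce[1+np.argmax(st[1:,4])] if nl>1 else np.array([np.nan]*2)
    f=lambda p:(p+.5)/6-.5+np.array([u-r,v-r])
    return f(q),f(s)
def frame(q,s,zt):
    """q world xy corners(4) s strip xy -> centre,yaw(+x toward lip),dims"""
    d=[np.linalg.norm(q[i]-q[(i+1)%4]) for i in range(4)]
    c=q.mean(0); a=(q[1]-q[0])-(q[3]-q[2]) if d[0]+d[2]>d[1]+d[3] else (q[2]-q[1])-(q[0]-q[3])
    if a@(s-c)<0:a=-a
    return c,np.arctan2(a[1],a[0]),sorted([(d[0]+d[2])/2,(d[1]+d[3])/2])
E
cat > m0.py <<'E'
from h import *
R={"scene":{"red":(335,213,40),"red2":(350,271,32),"yel":(358,143,34),"wht":(228,257,38),"std":(130,212,34)},"top":{"red":(187,152,38),"red2":(197,93,28),"yel":(115,230,36),"wht":(298,143,34),"std":(382,219,36)}}
A,B=[dict(np.load(f"pics/{n}0.npz")) for n in("scene","top")]
for k in R["top"]:
    qa,sa=meas(A["pixels"],k,*R["scene"][k]); qb,sb=meas(B["pixels"],k,*R["top"][k])
    s=tri(0,A,sa,B,sb)
    # match corners: predict from top view rays at strip height
    W=[]
    for p in qb:
        e=pix(A,np.r_[ray(B,p,s[2]),s[2]]); j=np.argmin(np.linalg.norm(qa-e,axis=1)); W.append(tri(0,A,qa[j],B,p))
    W=np.array(W); z=W[:,2].mean()
    print(k,"strip",s.round(4),"corner z",W[:,2].round(4))
    for nm,C,q,ss in(("tri",None,W[:,:2],s[:2]),("top",B,np.array([ray(B,p,z) for p in qb]),ray(B,sb,z)),("scn",A,np.array([ray(A,p,z) for p in qa]),ray(A,sa,z))):
        c,y,d=frame(q,ss,z); print("  ",nm,"c",c.round(4),"yaw",np.degrees(y).round(2),"dims",np.round(d,4),"strip-c",np.linalg.norm(ss-c).round(4))
E
python3 m0.py
```

```text
red strip [0.6    0.2167 0.0509] corner z [0.0491 0.0511 0.0494 0.0484]
   tri c [0.5815 0.1595] yaw 72.46 dims [0.0611 0.1415] strip-c 0.06
   top c [0.5812 0.1588] yaw 72.54 dims [0.0609 0.1402] strip-c 0.0603
   scn c [0.5816 0.1601] yaw 72.22 dims [0.062  0.1421] strip-c 0.0607
red2 strip [0.7001 0.1323 0.0368] corner z [0.0351 0.0365 0.0383 0.0345]
   tri c [0.7427 0.1312] yaw 179.14 dims [0.0437 0.0995] strip-c 0.0426
   top c [0.7423 0.1303] yaw 179.48 dims [0.0431 0.0991] strip-c 0.0423
   scn c [0.7428 0.1319] yaw 178.07 dims [0.0446 0.1003] strip-c 0.0428
yel strip [0.329  0.314  0.0435] corner z [0.0408 0.0414 0.0402 0.0434]
   tri c [0.3813 0.3436] yaw -151.16 dims [0.0625 0.1423] strip-c 0.0601
   top c [0.3809 0.3424] yaw -151.03 dims [0.0618 0.1426] strip-c 0.0595
   scn c [0.3815 0.3447] yaw -150.98 dims [0.0617 0.142 ] strip-c 0.0611
wht strip [ 0.6405 -0.1865  0.0355] corner z [0.0344 0.0342 0.0322 0.0332]
   tri c [ 0.6029 -0.1394] yaw -51.67 dims [0.0606 0.1406] strip-c 0.0602
   top c [ 0.6026 -0.1402] yaw -51.6 dims [0.0601 0.1407] strip-c 0.0607
   scn c [ 0.6032 -0.1387] yaw -51.77 dims [0.0615 0.1405] strip-c 0.0596
std strip [ 0.4557 -0.3524  0.041 ] corner z [0.0365 0.0418 0.0392 0.0421]
   tri c [ 0.3956 -0.3505] yaw -1.46 dims [0.0617 0.1425] strip-c 0.0602
   top c [ 0.3955 -0.3511] yaw -1.91 dims [0.0607 0.1424] strip-c 0.0602
   scn c [ 0.3959 -0.3501] yaw -1.42 dims [0.062  0.1417] strip-c 0.0594
```

The large red tray measures 141x61 mm with its rim at 50 mm, which matches the deep tray. The other red is 99x43x36 mm, so it is a decoy. The yellow, white and stand heights (42, 34 and 40 mm) also agree with the text. Next I'll work out where the neighbours sit in each tray's frame, and the grasp options.

```bash
python3 - <<'E'
from h import *
A,B=[dict(np.load(f"pics/{n}0.npz")) for n in("scene","top")]
T={"red":(.5815,.1594,72.4),"yel":(.3812,.3434,-151.05),"wht":(.6029,-.1394,-51.68),"std":(.3956,-.3505,-1.5)}
S=1.5625
P={"mill":((238,257),.135),"salt":((199,322),.058),"timer":((502,237),.053),"bowl":((387,354),.06),"oilcap":((392,97),.17)}
for n,(p,z) in P.items():
    w=ray(B,np.array(p)/S,z); print(n,w.round(4),"scene pred",(pix(A,np.r_[w,z])*S).round(0))
    for k,(x,y,a) in T.items():
        a=np.radians(a); d=w-[x,y]; l=np.array([[np.cos(a),np.sin(a)],[-np.sin(a),np.cos(a)]])@d
        if np.linalg.norm(d)<.2: print("   in",k,l.round(4))
from scipy.spatial.transform import Rotation as Ro
s=bot.read_state(); M=Ro.from_rotvec(s["tcp_rot"]).as_matrix(); print(M.round(4)); print(s["time"])
E
```

```text
mill [0.5356 0.221 ] scene pred [550. 268.]
   in red [0.0449 0.0623]
   in yel [-0.0759  0.1819]
salt [0.4398 0.3042] scene pred [558. 241.]
   in yel [-0.0323  0.0627]
timer [ 0.5731 -0.1985] scene pred [315. 388.]
   in wht [ 0.0279 -0.06  ]
bowl [ 0.3823 -0.0035] scene pred [389. 262.]
oilcap [ 0.7685 -0.0182] scene pred [477. 431.]
[[ 3.670e-01  9.302e-01 -8.000e-04]
 [ 9.302e-01 -3.670e-01 -1.900e-03]
 [-2.100e-03 -1.000e-04 -1.000e+00]]
0.1
```

Grasp points, in each tray's own x:
- Red at -20 mm: the mill is at (+45,+62).
- Yellow at +15 mm: the salt is at (-32,+63).
- White at -20 mm: the timer is at (+28,-60).

All three leave room for the fingers. I'll write a helper for the moves and go for the red tray first.

```bash
cat > p.py <<'E'
import sys; from h import *
from scipy.spatial.transform import Rotation as Ro
# usage: p.py "x y z az" ...
s=bot.read_state(); M=Ro.from_rotvec(s["tcp_rot"]).as_matrix(); p=s["tool_pos"]
az0=np.degrees(np.arctan2(M[1,0],M[0,0]))
print("t",round(s["time"],2),"pos",p.round(4),"az",az0.round(2),"q6",np.degrees(s["q"][5]).round(1),"F",s["wrist_force"].round(1),"w",round(s["width"],3),"tilt",np.degrees(np.arccos(-M[2,2])).round(2))
for a in sys.argv[1:]:
    x,y,z,az=map(float,a.split()); 
    c,sn=np.cos(np.radians(az)),np.sin(np.radians(az)); T=np.array([[c,sn,0],[sn,-c,0],[0,0,-1.]])
    r=np.degrees(Ro.from_matrix(M.T@T).as_rotvec()); d=M.T@(np.array([x,y,z])-p)
    print("turn",(r/120).round(4),"shift",(d/.1).round(3), "rows>=",np.ceil(np.linalg.norm(d)/.05),np.ceil(np.linalg.norm(r)/8.59))
E
python3 p.py "0.28 0.52 0.30 68.5" "0.34 0.43 0.29 50" "0.41 0.36 0.28 30" "0.47 0.28 0.26 0"
```

```text
t 0.1 pos [0.2475 0.6272 0.2141] az 68.47 q6 -2.1 F [-0.2 -1.2  0.3] w 0.996 tilt 0.12
turn [-0.      0.001  -0.0003] shift [-0.88   0.696 -0.857] rows>= 3.0 1.0
turn [1.000e-04 1.000e-03 1.539e-01] shift [-1.497  1.585 -0.756] rows>= 5.0 3.0
turn [3.000e-04 1.000e-03 3.206e-01] shift [-1.891  2.493 -0.655] rows>= 7.0 5.0
turn [0.0006 0.0009 0.5706] shift [-2.414  3.345 -0.454] rows>= 9.0 8.0
```

Emit:
{"api": "move_arm", "payload": {"series": "0 0 0 -0.3 0.2 -0.4 1; 0 0 0 -0.6 0.5 -0.86 1; 0 0 0 -0.88 0.7 -0.86 1; 0 0 0 -1 1 -0.86 1; 0 0 0.07 -1 1 -0.86 1; 0 0 0.14 -1 1 -0.86 1; 0 0 0.21 -1 1 -0.86 1; 0 0 0.28 -1 1 -0.86 1", "squeeze": 40}}

```text
time: 0.9
tool_pos: [0.304, 0.4977, 0.3007]
tcp_rot: [3.0, 0.931, -0.001]
wrist_force: [-0.8, -0.1, -0.4]
width: 1.001
```

```bash
python3 p.py "0.42 0.38 0.27 0" "0.46 0.32 0.25 -17.6" "0.5755 0.1403 0.2 -17.6"
```

```text
t 0.9 pos [0.304  0.4977 0.3007] az 34.5 q6 21.6 F [-0.8 -0.1 -0.4] w 1.001 tilt 0.06
turn [0.0003 0.0004 0.2875] shift [0.29  1.627 0.307] rows>= 4.0 5.0
turn [4.000e-04 4.000e-04 4.341e-01] shift [0.28  2.347 0.508] rows>= 5.0 7.0
turn [4.000e-04 4.000e-04 4.341e-01] shift [0.215 4.482 1.008] rows>= 10.0 7.0
```

Emit:
{"api": "move_arm", "payload": {"series": "0 0 0.07 0.1 0.4 0.1 1; 0 0 0.14 0.15 0.8 0.2 1; 0 0 0.21 0.1 1 0.3 1; 0 0 0.28 0.1 1 0.4 1; 0 0 0.35 0.1 1 0.4 1; 0 0 0.42 0.1 1 0.4 1; 0 0 0.434 0.1 1 0.4 1; 0 0 0.434 0.1 1 0.4 1"}}

```text
time: 1.7
tool_pos: [0.3693, 0.4217, 0.2609]
tcp_rot: [3.106, -0.466, -0.001]
wrist_force: [-0.4, -0.6, 0.3]
width: 1.001
```

```bash
python3 p.py "0.5755 0.1403 0.2 -17.6"
```

```text
t 1.7 pos [0.3693 0.4217 0.2609] az -17.08 q6 63.3 F [-0.4 -0.6  0.3] w 1.001 tilt 0.04
turn [0.0003 0.0001 0.0044] shift [2.798 2.084 0.61 ] rows>= 8.0 1.0
```

Emit:
{"api": "move_arm", "payload": {"series": "0 0 0.0044 0.35 0.3 0 1; 0 0 0.0044 0.7 0.6 0 1; 0 0 0.0044 1 0.9 0 1; 0 0 0.0044 1 1 0 1; 0 0 0.0044 1 1 0 1; 0 0 0.0044 1 1 0 1; 0 0 0.0044 1 1 0 1; 0 0 0.0044 1 1 0 1"}}

```text
time: 2.5
tool_pos: [0.4349, 0.2979, 0.2613]
tcp_rot: [-3.104, 0.481, 0.0]
wrist_force: [-0.1, 0.4, -0.1]
width: 1.0
```

Emit:
{"api": "move_arm", "payload": {"series": "0 0 0 0.35 0.3 0 1; 0 0 0 0.7 0.6 0 1; 0 0 0 1 0.9 0 1; 0 0 0 1 1 0 1; 0 0 0 1 1 0 1; 0 0 0 1 1 0 1; 0 0 0 1 1 0 1; 0 0 0 1 1 0 1"}}

```text
time: 3.3
tool_pos: [0.4997, 0.1723, 0.2613]
tcp_rot: [-3.104, 0.481, -0.0]
wrist_force: [-0.2, 0.0, -0.2]
width: 1.003
```

```bash
python3 p.py "0.5755 0.1403 0.15 -17.6"
```

```text
t 3.3 pos [0.4997 0.1723 0.2613] az -17.62 q6 33.9 F [-0.2  0.  -0.2] w 1.003 tilt 0.02
turn [-0.0002  0.     -0.0002] shift [0.819 0.076 1.113] rows>= 3.0 1.0
```

Emit:
{"api": "move_arm", "payload": {"series": "0 0 0 0.4 0.04 0.1 1; 0 0 0 0.82 0.076 0.3 1; 0 0 0 0.82 0.076 0.6 1; 0 0 0 0.82 0.076 0.8 1; 0 0 0 0.82 0.076 1 1; 0 0 0 0.82 0.076 1 1; 0 0 0 0.82 0.076 1 1; 0 0 0 0.82 0.076 1 1"}}

```text
time: 4.1
tool_pos: [0.5769, 0.1395, 0.1629]
tcp_rot: [-3.103, 0.483, -0.004]
wrist_force: [-0.3, -0.9, -0.8]
width: 0.996
```

```bash
python3 p.py "0.5755 0.1403 0.042 -17.6"
```

```text
t 4.1 pos [0.5769 0.1395 0.1629] az -17.7 q6 28.9 F [-0.3 -0.9 -0.8] w 0.996 tilt 0.15
turn [-0.0006 -0.001  -0.0008] shift [-0.018 -0.002  1.209] rows>= 3.0 1.0
```

Emit:
{"api": "move_arm", "payload": {"series": "0 0 0 0 0 0.3 1; 0 0 0 -0.01 0 0.6 1; 0 0 0 -0.01 0 0.8 1; 0 0 0 -0.01 0 0.9 1; 0 0 0 -0.01 0 1 1; 0 0 0 -0.01 0 1 1; 0 0 0 -0.01 0 1 1; 0 0 0 -0.01 0 1 1"}}

```text
time: 4.9
tool_pos: [0.5761, 0.1393, 0.0627]
tcp_rot: [-3.103, 0.484, -0.004]
wrist_force: [-0.1, -1.0, 0.6]
width: 0.998
```

Emit:
{"api": "move_arm", "payload": {"series": "0 0 0 0 0 0.1 1; 0 0 0 0 0 0.2 1; 0 0 0 0 0 0.2 0.5; 0 0 0 0 0 0.2 0; 0 0 0 0 0 0.2 -0.5; 0 0 0 0 0 0.2 -1; 0 0 0 0 0 0.2 -1; 0 0 0 0 0 0.2 -1"}}

```text
time: 5.7
tool_pos: [0.5752, 0.1391, 0.0415]
tcp_rot: [-3.104, 0.484, -0.001]
wrist_force: [0.7, -0.3, -0.1]
width: 0.004
```

```bash
python3 p.py "0.5755 0.1403 0.20 -17.6"
```

```text
t 5.7 pos [0.5752 0.1391 0.0415] az -17.74 q6 28.9 F [ 0.7 -0.3 -0.1] w 0.004 tilt 0.03
turn [-0.0001 -0.0002 -0.0012] shift [ 0.    -0.012 -1.585] rows>= 4.0 1.0
```

The fingers shut fully, so they hold nothing. I'll look before moving again.

```bash
python3 - <<'E'
from h import *
for n in("scene","top"):
    d=cam(n); np.savez(f"pics/{n}1.npz",**{k:d[k] for k in("pixels","K","world_to_cam")})
    cv2.imwrite(f"pics/{n}1.png",cv2.resize(d["pixels"][:,:,::-1],(800,600),interpolation=cv2.INTER_CUBIC))
E
```

```text
(no output)
```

View pics/scene1.png

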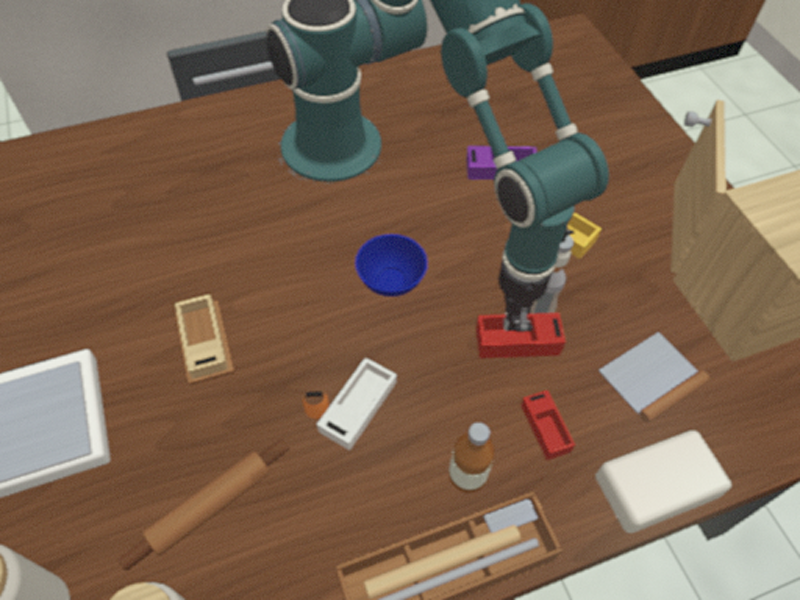

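View pics/top1.png

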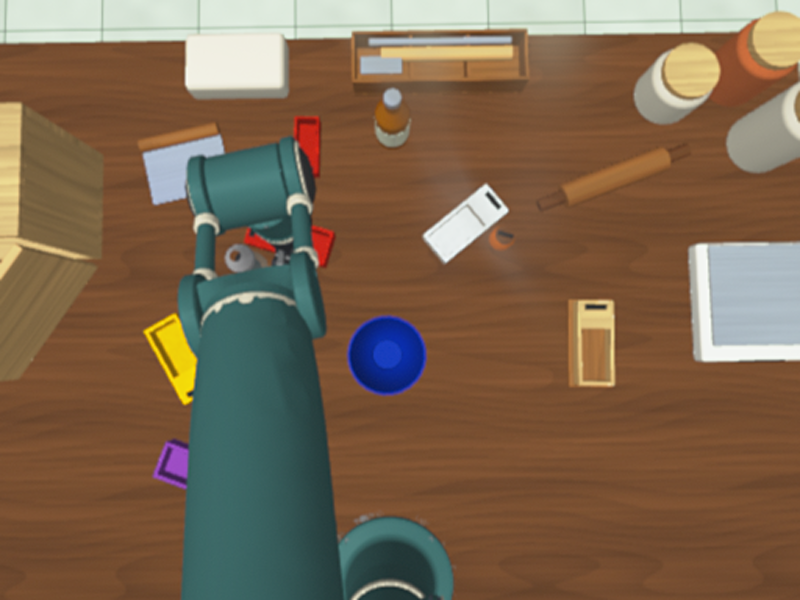

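```bash
python3 - <<'E'
from h import *
a=np.load("pics/scene1.npz")["pixels"][155:240,290:390,::-1]; b=np.load("pics/top1.npz")["pixels"][125:185,140:220,::-1]
cv2.imwrite("pics/z1.png",np.hstack([cv2.resize(a,(400,340),interpolation=3),cv2.resize(b,(400,340),interpolation=3)]))
E
```

```text
(no output)
```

View pics/z1.png

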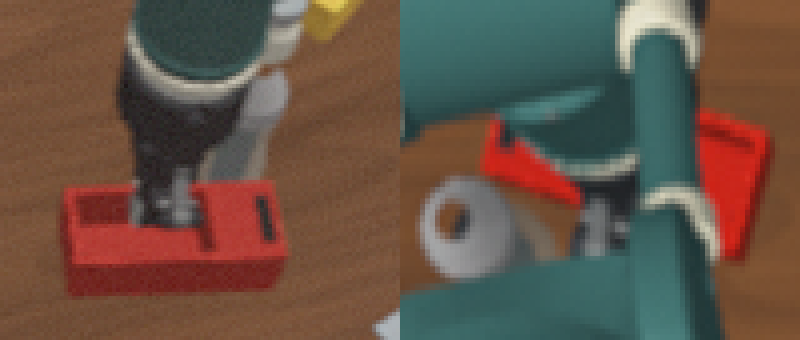

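```bash
python3 - <<'E'
from h import *
s=bot.read_state(); print(s["tool_pos"],s["q"],s["width"],s["time"])
A,B=[dict(np.load(f"pics/{n}1.npz")) for n in("scene","top")]
for z in(.02,.042,.1,.2):
    X=s["tool_pos"].copy(); X[2]=z
    a=pix(A,X);b=pix(B,X); print(z,"scene crop",((a-[290,155])*4).round(0),"top crop",((b-[140,125])*[5,5.667]+[400,0]).round(0))
import sys
sys.argv=["",]
exec(open("m0.py").read().replace("0.npz","1.npz").replace('for k in R["top"]','for k in ["wht","std"]'))
E
```

```text
[0.57511882 0.13912887 0.04147815] [1.95252361e-01 2.73014303e-01 1.93867284e+00 1.40177567e-05
 9.29569061e-01 5.04869348e-01] -0.000642780043242331 5.8
0.02 scene crop [133. 245.] top crop [668. 170.]
0.042 scene crop [138. 228.] top crop [662. 163.]
0.1 scene crop [151. 180.] top crop [644. 142.]
0.2 scene crop [177.  88.] top crop [609.  99.]
wht strip [ 0.6404 -0.1865  0.0356] corner z [0.0344 0.0342 0.032  0.0338]
   tri c [ 0.6029 -0.1393] yaw -51.7 dims [0.0607 0.1407] strip-c 0.0603
   top c [ 0.6026 -0.1401] yaw -51.66 dims [0.0602 0.1409] strip-c 0.0607
   scn c [ 0.6031 -0.1387] yaw -51.81 dims [0.0614 0.1403] strip-c 0.0597
std strip [ 0.4558 -0.3523  0.041 ] corner z [0.0357 0.0413 0.0404 0.0421]
   tri c [ 0.3956 -0.3506] yaw -1.44 dims [0.062  0.1427] strip-c 0.0602
   top c [ 0.3955 -0.3511] yaw -2.26 dims [0.0607 0.1424] strip-c 0.0602
   scn c [ 0.3959 -0.3502] yaw -1.3 dims [0.0623 0.1413] strip-c 0.0595
```

The gripper appears about 30–40 mm off from where its TCP should project. I'll lift it straight up, still shut, and triangulate the fingertips.

Emit:
{"api": "move_arm", "payload": {"series": "0 0 0 0 0 -0.2 -1; 0 0 0 0 0 -0.4 -1; 0 0 0 0 0 -0.6 -1; 0 0 0 0 0 -0.8 -1; 0 0 0 0 0 -1 -1; 0 0 0 0 0 -1 -1; 0 0 0 0 0 -1 -1; 0 0 0 0 0 -1 -1"}}

```text
time: 6.6
tool_pos: [0.5739, 0.1389, 0.1398]
tcp_rot: [3.103, -0.484, -0.003]
wrist_force: [-1.2, -0.0, 0.2]
width: -0.004
```

```bash
python3 - <<'E'
from h import *
s=bot.read_state(); print(s["tool_pos"],s["width"],s["wrist_force"])
t=[]
for n,(u,v) in(("scene",(340,195)),("top",(180,150))):
    d=cam(n); np.savez(f"pics/{n}2.npz",**{k:d[k] for k in("pixels","K","world_to_cam")})
    im=d["pixels"][:,:,::-1].copy()
    c=im[v-75:v+75,u-50:u+50]; c=cv2.resize(c,(400,600),interpolation=cv2.INTER_CUBIC)
    for dz,col in((0,(0,255,255)),(-.022,(255,255,0))):
        q=(pix(d,s["tool_pos"]+[0,0,dz])-[u-50,v-75])*4; cv2.circle(c,tuple(int(x) for x in q),3,col,-1)
    t.append(c)
cv2.imwrite("pics/z2.png",np.hstack(t))
E
```

```text
[0.57394658 0.13890742 0.1397861 ] -0.00398557587176711 [-1.20493171 -0.02677987  0.19500933]
```

View pics/z2.png

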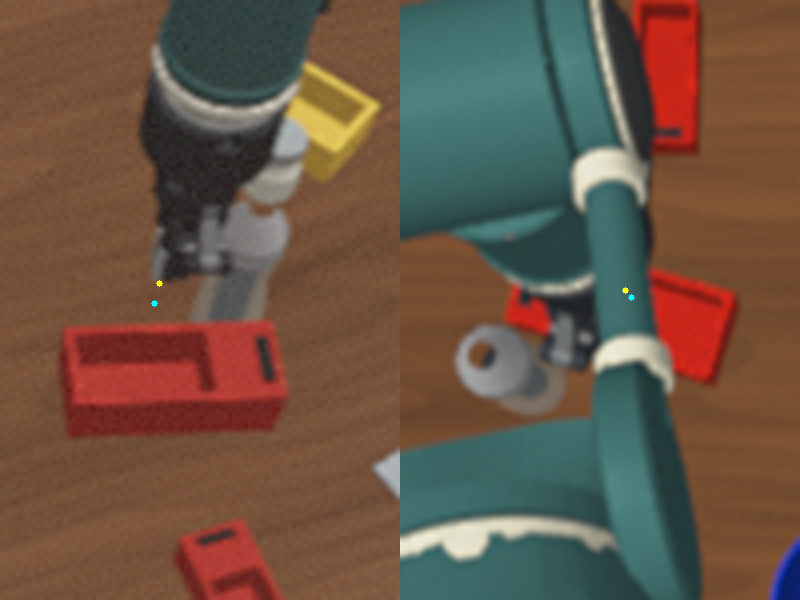

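```bash
python3 - <<'E'
from h import *
A,B=[dict(np.load(f"pics/{n}2.npz")) for n in("scene","top")]
for a,b in(((180,275),(565,365)),((215,270),(590,355)),((200,272),(570,340))):
    X=tri(0,A,np.array(a)/4+[290,120],B,(np.array(b)-[400,0])/4+[130,75]); print(X.round(3), (pix(A,X)-np.array(a)/4-[290,120]).round(1))
t=[]
for d,(u,v,r) in((A,(335,180,32)),(B,(172,158,25))):
    c=d["pixels"][v-r:v+r,u-r:u+r,::-1].astype(float); c=(c*1.8).clip(0,255).astype(np.uint8); t.append(cv2.resize(c,(400,400),interpolation=3))
cv2.imwrite("pics/z3.png",np.hstack(t))
E
```

```text
[0.537 0.185 0.077] [ 0.9 -0.1]
[0.549 0.184 0.097] [-5.1  0.4]
[0.552 0.182 0.101] [-0.9  0.1]
```

View pics/z3.png

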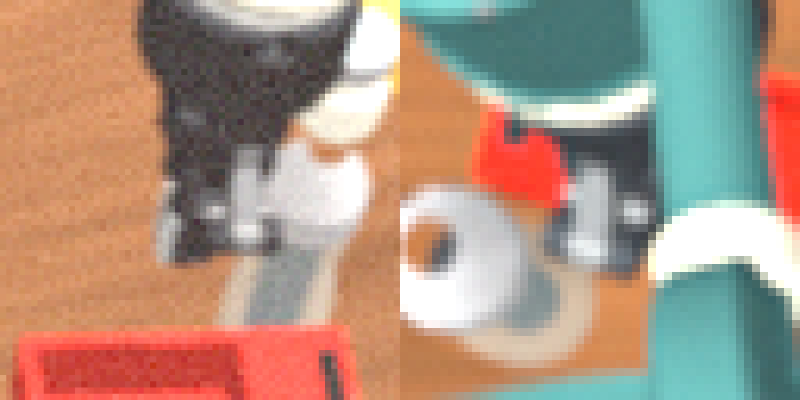

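I can't tell what the fingers are doing from this view. I'll open them here and compare pictures.

Emit:
{"api": "move_arm", "payload": {"series": "0 0 0 0 0 -0.3 1; 0 0 0 0 0 -0.6 1; 0 0 0 0 0 -0.6 1; 0 0 0 0 0 -0.6 1; 0 0 0 0 0 -0.6 1; 0 0 0 0 0 -0.6 1; 0 0 0 0 0 -0.6 1; 0 0 0 0 0 -0.6 1"}}

```text
time: 7.5
tool_pos: [0.5745, 0.139, 0.2004]
tcp_rot: [3.104, -0.484, -0.002]
wrist_force: [-0.7, -0.2, -0.0]
width: 1.001
```

```bash
python3 - <<'E'
from h import *
s=bot.read_state(); print(s["tool_pos"],s["width"],s["wrist_force"])
t=[]
for n,(u,v) in(("scene",(340,185)),("top",(180,150))):
    d=cam(n); np.savez(f"pics/{n}3.npz",**{k:d[k] for k in("pixels","K","world_to_cam")})
    im=(d["pixels"][:,:,::-1].astype(float)*1.6).clip(0,255).astype(np.uint8)
    c=im[v-75:v+75,u-50:u+50]; c=cv2.resize(c,(400,600),interpolation=cv2.INTER_CUBIC)
    for dz,col in((0,(0,255,255)),(-.022,(255,255,0))):
        q=(pix(d,s["tool_pos"]+[0,0,dz])-[u-50,v-75])*4; cv2.circle(c,tuple(int(x) for x in q),3,col,-1)
    t.append(c)
cv2.imwrite("pics/z4.png",np.hstack(t))
E
```

```text
[0.57450089 0.13901156 0.20038436] 1.0007210153325732 [-0.68498828 -0.18111687 -0.04059597]
```

View pics/z4.png

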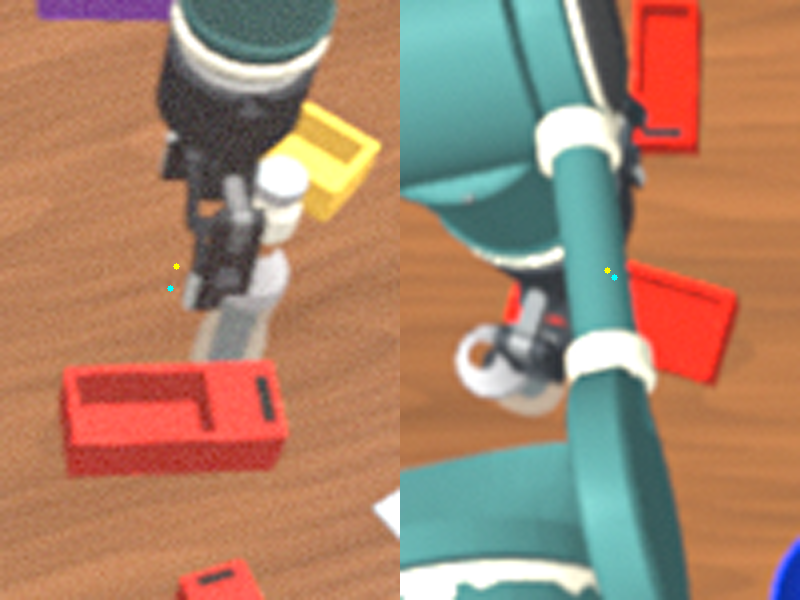

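```bash
python3 - <<'E'
from h import *
from scipy.spatial.transform import Rotation as Ro
A,B=[dict(np.load(f"pics/{n}3.npz")) for n in("scene","top")]
for z in(0,.05,.3): print(z,(pix(A,[0,0,z])*1.5625).round(0),(pix(B,[0,0,z])*1.5625).round(0))
s=bot.read_state(); M=Ro.from_rotvec(s["tcp_rot"]).as_matrix()
t=[]
for d,(u,v) in((A,(340,165)),(B,(175,150))):
    im=(d["pixels"][:,:,::-1].astype(float)*1.6).clip(0,255).astype(np.uint8)
    c=im[v-75:v+75,u-50:u+50]; c=cv2.resize(c,(400,600),interpolation=cv2.INTER_CUBIC)
    o=s["tool_pos"]
    def P(l): return tuple(int(x) for x in (pix(d,o+M@np.array(l))-[u-50,v-75])*4)
    for sx in(-1,1):
        cv2.line(c,P([sx*.0425,0,.009]),P([sx*.0425,0,-.03]),(0,255,255),1); cv2.line(c,P([sx*.057,0,.009]),P([sx*.057,0,-.03]),(0,255,0),1)
    b=[P([x,y,-.051]) for x,y in((.0425,.038),(-.0425,.038),(-.0425,-.038),(.0425,-.038))]
    cv2.polylines(c,[np.array(b)],True,(255,0,255),1)
    cv2.circle(c,P([0,0,-.2]),3,(255,255,255),-1);cv2.circle(c,P([0,0,-.15]),3,(255,255,255),-1)
    t.append(c)
cv2.imwrite("pics/z5.png",np.hstack(t))
E
```

```text
0 [330. 145.] [389. 581.]
0.05 [328. 127.] [389. 593.]
0.3 [318.  19.] [388. 680.]
```

View pics/z5.png

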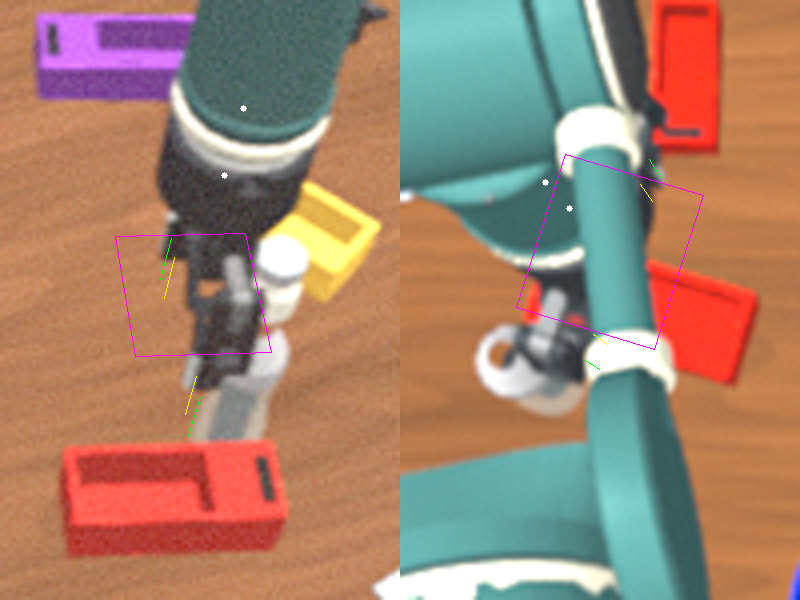

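Everything seen of the gripper sits about 40–50 mm higher than the reported TCP projects, although the base projects correctly. That explains the miss: the fingers closed above the rim. I'll enlarge the view to pick out the tips.

```bash
python3 - <<'E'
from h import *
A,B=[dict(np.load(f"pics/{n}3.npz")) for n in("scene","top")]
t=[]
for d,(u,v,r) in((A,(343,168,25)),(B,(178,145,35))):
    c=d["pixels"][v-r:v+r,u-r:u+r,::-1].astype(float); c=(255*(c/255)**.6).astype(np.uint8); t.append(cv2.resize(c,(400,400),interpolation=3))
cv2.imwrite("pics/z6.png",np.hstack(t))
E
```

```text
(no output)
```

View pics/z6.png

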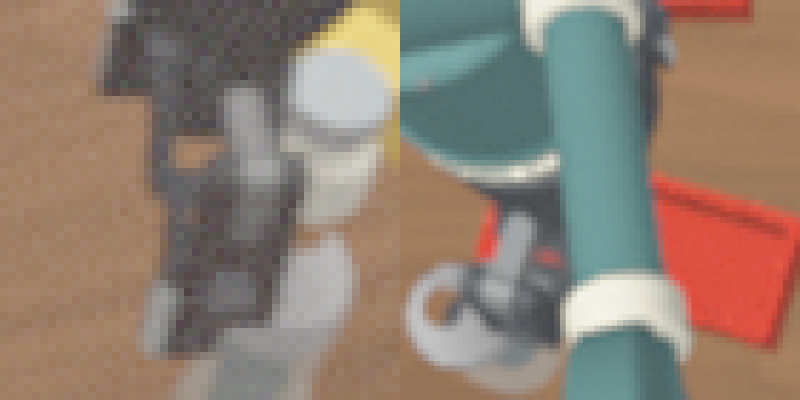

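Both views agree: the real fingers stand about 40 mm higher than the reported pose, with little sideways error. I'll descend again, open, to the height I already know is clear, then lower in small steps with force checks.

Emit:
{"api": "move_arm", "payload": {"series": "0 0 0 0.01 0.01 0.3 1; 0 0 0 0.01 0.01 0.6 1; 0 0 0 0.01 0.01 0.9 1; 0 0 0 0.01 0.01 1 1; 0 0 0 0.01 0.01 1 1; 0 0 0 0.01 0.01 1 1; 0 0 0 0.01 0.01 1 1; 0 0 0 0.01 0.01 1 1"}}

```text
time: 8.4
tool_pos: [0.5771, 0.1381, 0.1033]
tcp_rot: [-3.103, 0.484, -0.005]
wrist_force: [-0.2, -0.3, 0.1]
width: 0.999
```

Emit:
{"api": "move_arm", "payload": {"series": "0 0 0 0 0 0.2 1; 0 0 0 0 0 0.4 1; 0 0 0 0 0 0.5 1; 0 0 0 0 0 0.6 1; 0 0 0 0 0 0.7 1; 0 0 0 0 0 0.75 1; 0 0 0 0 0 0.75 1; 0 0 0 0 0 0.75 1"}}

```text
time: 9.2
tool_pos: [0.576, 0.1379, 0.0266]
tcp_rot: [-3.104, 0.484, -0.001]
wrist_force: [0.6, -0.1, -0.4]
width: 1.004
```

```bash
cat > look.py <<'E'
import sys; from h import *
k=sys.argv[1]; cs=[tuple(map(int,a.split(","))) for a in sys.argv[2:4]]
s=bot.read_state(); print("t",round(s["time"],2),s["tool_pos"].round(4),"w",round(s["width"],3),"F",s["wrist_force"].round(1))
t=[]
for n,(u,v,r) in zip(("scene","top"),cs):
    d=cam(n); np.savez(f"pics/{n}{k}.npz",**{q:d[q] for q in("pixels","K","world_to_cam")})
    c=d["pixels"][v-r:v+r,u-r:u+r,::-1].astype(float); c=(255*(c/255)**.6).astype(np.uint8); t.append(cv2.resize(c,(400,400),interpolation=3))
cv2.imwrite(f"pics/v{k}.png",np.hstack(t))
E
python3 look.py 4 335,200,40 180,150,40
```

```text
t 9.2 [0.576  0.1379 0.0266] w 1.004 F [ 0.6 -0.1 -0.4]
```

View pics/v4.png

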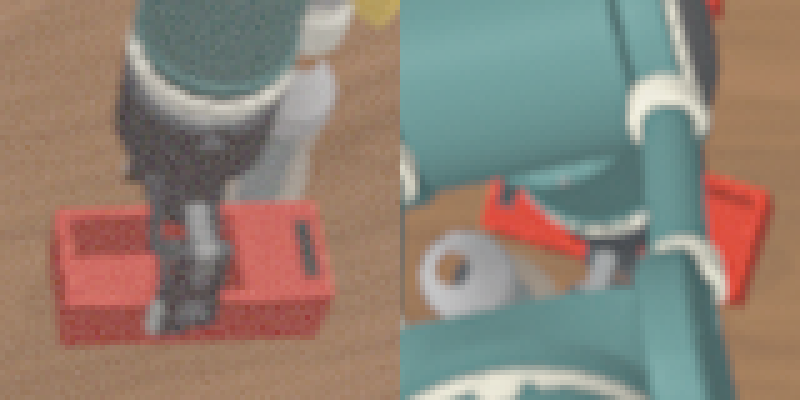

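```bash
python3 - <<'E'
from h import *
A=dict(np.load("pics/scene4.npz"))
for o in(.0425,.05,.057):
    for z in(.0,.015,.03,.045): print(o,z,((pix(A,[.576+o*.953,.1379-o*.304,z])-[295,160])*5).round(0))
E
```

```text
0.0425 0.0 [146. 371.]
0.0425 0.015 [150. 357.]
0.0425 0.03 [154. 343.]
0.0425 0.045 [158. 329.]
0.05 0.0 [147. 383.]
0.05 0.015 [152. 370.]
0.05 0.03 [156. 356.]
0.05 0.045 [160. 342.]
0.057 0.0 [149. 395.]
0.057 0.015 [153. 381.]
0.057 0.03 [158. 368.]
0.057 0.045 [162. 354.]
```

I can't make out the jaw direction here because the arm hides it. I'll back off to a spot both cameras see clearly and check the gripper geometry before going further.

Emit:
{"api": "move_arm", "payload": {"series": "0 0 0 0 0 -0.4 1; 0 0 0 0 0 -0.8 1; 0 0 0 0 0 -1 1; 0 0 0 -0.4 -0.3 -1 1; 0 0 0 -0.8 -0.7 -1 1; 0 0 0 -1 -1 -1 1; 0 0 0 -1 -1 -1 1; 0 0 0 -1 -1 -1 1"}}

```text
time: 10.1
tool_pos: [0.5107, 0.2645, 0.1269]
tcp_rot: [-3.104, 0.48, -0.002]
wrist_force: [-0.1, 0.9, 0.0]
width: 1.0
```

```bash
python3 look.py 5 340,165,60 165,170,60
```

```text
t 10.1 [0.5107 0.2645 0.1269] w 1.0 F [-0.1  0.9  0. ]
```

View pics/v5.png

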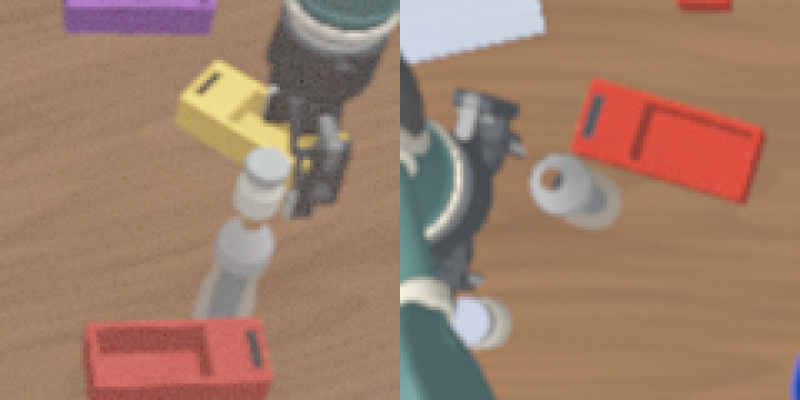

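```bash
python3 - <<'E'
from h import *
A,B=[dict(np.load(f"pics/{n}5.npz")) for n in("scene","top")]
f=tri(0,A,[370,168],B,[139.5,155]); r=tri(0,A,[361,132],B,[127.5,194.6]); print(f.round(3),r.round(3),((f+r)/2).round(3),np.linalg.norm(f-r))
for z in(.126,.16): print(pix(A,[.5107,.2645,z]),pix(B,[.5107,.2645,z]))
t=[]
for d,(u,v,r) in((A,(365,150,25)),(B,(135,175,30))):
    c=d["pixels"][v-r:v+r,u-r:u+r,::-1].astype(float); c=(255*(c/255)**.6).astype(np.uint8); t.append(cv2.resize(c,(400,400),interpolation=3))
cv2.imwrite("pics/z7.png",np.hstack(t))
E
```

```text
[0.557 0.249 0.162] [0.463 0.267 0.191] [0.51  0.258 0.176] 0.0994448739107498
[361.75116277 161.7843946 ] [135.15373799 175.57745043]
[364.60614725 153.6081848 ] [130.83766664 174.05513049]
```

View pics/z7.png

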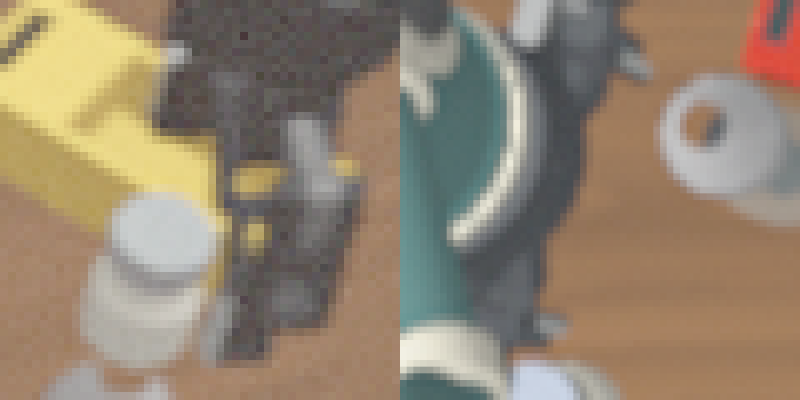

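```bash
python3 - <<'E'
from h import *
A,B=[dict(np.load(f"pics/{n}5.npz")) for n in("scene","top")]
for f0,f1,r0,r1 in(([366.9,168],[141,155.5],[361,136],[127.5,193.8]),([367,165],[141,155.5],[361,133],[127.5,193.8])):
    f=tri(0,A,f0,B,f1); r=tri(0,A,r0,B,r1); print(f.round(3),r.round(3),((f+r)/2).round(3),np.linalg.norm(f-r), pix(B,f)-f1,pix(B,r)-r1)
E
```

```text
[0.555 0.244 0.162] [0.466 0.271 0.176] [0.51  0.257 0.169] 0.09421865017929636 [-1.36527093 -0.54810338] [-1.66551368 -0.67159705]
[0.553 0.241 0.174] [0.465 0.267 0.189] [0.509 0.254 0.181] 0.09317030398033245 [-1.69178619 -0.68398933] [-1.95147247 -0.79152597]
```

Triangulated, the open tips are at z ≈ 0.165, where the report implies 0.118. So the real height is about 40–45 mm above the reported one, and xy agrees within a few mm. I'll return over the red tray and go lower in checked steps.

Emit:
{"api": "move_arm", "payload": {"series": "0 0 0 0.4 0.4 0 1; 0 0 0 0.8 0.8 0 1; 0 0 0 1 1 0 1; 0 0 0 1 1 0.1 1; 0 0 0 1 1 0.4 1; 0 0 0 1 1 0.7 1; 0 0 0 1 1 1 1; 0 0 0 1 1 1 1"}}

```text
time: 11.0
tool_pos: [0.5709, 0.136, 0.0212]
tcp_rot: [3.1, -0.487, -0.015]
wrist_force: [-0.6, -0.2, -0.6]
width: 0.996
```

Emit:
{"api": "move_arm", "payload": {"series": "0 0 0 0 0 0.05 1; 0 0 0 0 0 0.1 1; 0 0 0 0 0 0.15 1; 0 0 0 0 0 0.2 1; 0 0 0 0 0 0.2 1; 0 0 0 0 0 0.2 1; 0 0 0 0 0 0.2 1; 0 0 0 0 0 0.2 1"}}

```text
time: 11.8
tool_pos: [0.5759, 0.1379, 0.0066]
tcp_rot: [-3.104, 0.484, -0.001]
wrist_force: [-0.1, -0.8, -0.4]
width: 0.999
```

```bash
python3 p.py "0.5755 0.1403 -0.012 -17.6";python3 look.py 6 335,205,40 180,150,40
```

```text
t 11.8 pos [0.5759 0.1379 0.0066] az -17.73 q6 28.8 F [-0.1 -0.8 -0.4] w 0.999 tilt 0.03
turn [-0.0001 -0.0002 -0.0011] shift [-0.011 -0.021  0.186] rows>= 1.0 1.0
t 11.8 [0.5759 0.1379 0.0066] w 0.999 F [-0.1 -0.8 -0.4]
```

View pics/v6.png

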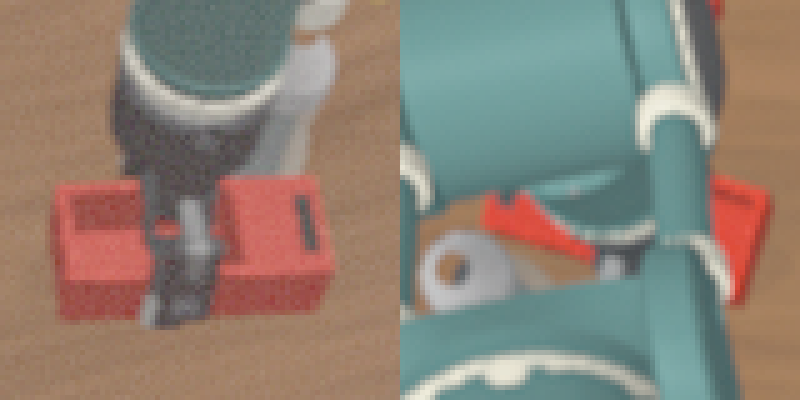

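The front fingertip now stands well down the red wall, with its lower end at crop (155,325) and about 25 mm above the counter. Closing.

Emit:
{"api": "move_arm", "payload": {"series": "0 0 0 0 0 0 0.6; 0 0 0 0 0 0 0.2; 0 0 0 0 0 0 -0.2; 0 0 0 0 0 0 -0.6; 0 0 0 0 0 0 -1; 0 0 0 0 0 0 -1; 0 0 0 0 0 0 -1; 0 0 0 0 0 0 -1"}}

```text
time: 12.7
tool_pos: [0.5758, 0.1379, 0.0066]
tcp_rot: [-3.104, 0.484, -0.0]
wrist_force: [-1.5, 0.5, 4.7]
width: 0.693
```

```bash
python3 look.py 7 335,205,40 180,150,40
```

```text
t 12.7 [0.5758 0.1379 0.0066] w 0.693 F [-1.5  0.5  4.7]
```

View pics/v7.png

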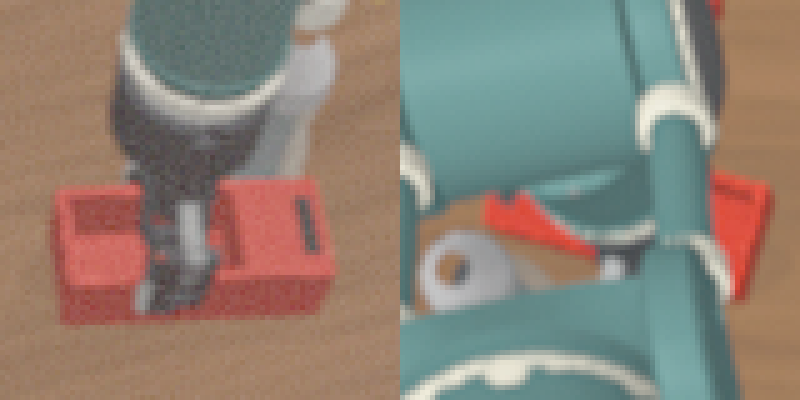

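Gripped: the opening reads 0.693, i.e. 59 mm. Next: lift straight up, then slide away from the mill along the tray's −x.

Emit:
{"api": "move_arm", "payload": {"series": "0 0 0 0 0 -0.2 -1; 0 0 0 0 0 -0.5 -1; 0 0 0 0 0 -0.8 -1; 0 0 0 0 0.1 -1 -1; 0 0 0 0 0.4 -1 -1; 0 0 0 0 0.8 -1 -1; 0 0 0 0 1 -1 -1; 0 0 0 0 1 -1 -1"}}

```text
time: 13.6
tool_pos: [0.5431, 0.0403, 0.1047]
tcp_rot: [3.102, -0.488, -0.004]
wrist_force: [-0.0, -0.4, -3.2]
width: 0.694
```

```bash
python3 p.py "0.55 0.05 0.15 0" "0.3976 -0.3506 0.12 88.5"; python3 look.py 8 305,220,60 220,150,60
```

```text
t 13.6 pos [0.5431 0.0403 0.1047] az -17.89 q6 19.6 F [-0.  -0.4 -3.2] w 0.694 tilt 0.18
turn [ 0.0007  0.0013 -0.1491] shift [ 0.035 -0.113 -0.453] rows>= 1.0 3.0
turn [-5.000e-04  1.600e-03 -8.866e-01] shift [-0.184  4.167 -0.145] rows>= 9.0 13.0
t 13.6 [0.5431 0.0403 0.1047] w 0.694 F [-0.  -0.4 -3.2]
```

View pics/v8.png

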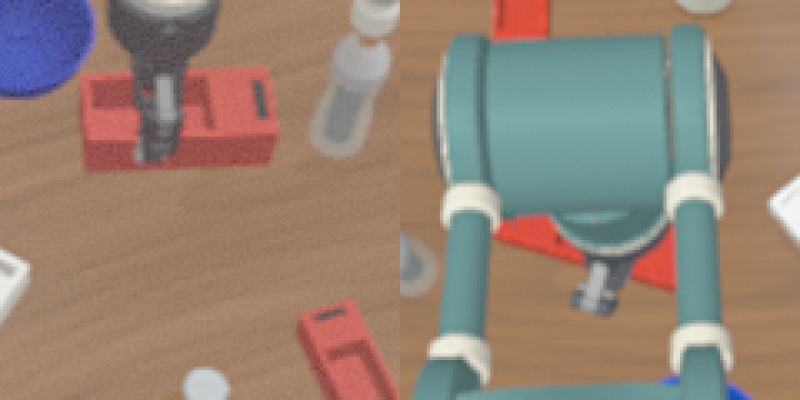

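Emit:
{"api": "move_arm", "payload": {"series": "0 0 -0.07 0 0.3 -0.1 -1; 0 0 -0.14 0 0.6 -0.2 -1; 0 0 -0.21 0 0.9 -0.2 -1; 0 0 -0.28 0 1 -0.2 -1; 0 0 -0.35 0 1 -0.2 -1; 0 0 -0.42 0 1 -0.2 -1; 0 0 -0.49 0 1 -0.2 -1; 0 0 -0.5 0 1 -0.2 -1"}}

```text
time: 14.5
tool_pos: [0.5151, -0.0517, 0.1259]
tcp_rot: [-2.929, -1.136, -0.0]
wrist_force: [0.0, 0.4, -2.2]
width: 0.692
```

```bash
python3 p.py "0.3976 -0.3506 0.12 88.5"
```

```text
t 14.5 pos [ 0.5151 -0.0517  0.1259] az 42.4 q6 -50.9 F [ 0.   0.4 -2.2] w 0.692 tilt 0.02
turn [-1.000e-04 -2.000e-04 -3.842e-01] shift [-2.884  1.415  0.058] rows>= 7.0 6.0
```

Emit:
{"api": "move_arm", "payload": {"series": "0 0 0 -0.3 0.15 0 -1; 0 0 -0.07 -0.6 0.3 0 -1; 0 0 -0.14 -0.9 0.45 0 -1; 0 0 -0.2 -1 0.6 0 -1; 0 0 -0.2 -1 0.7 0 -1; 0 0 -0.2 -1 0.7 0 -1; 0 0 -0.2 -1 0.7 0 -1; 0 0 -0.2 -1 0.7 0 -1"}}

```text
time: 15.3
tool_pos: [0.4879, -0.1705, 0.126]
tcp_rot: [-2.631, -1.716, 0.0]
wrist_force: [0.2, 0.4, -2.1]
width: 0.692
```

Emit:
{"api": "move_arm", "payload": {"series": "0 0 -0.05 -0.3 0.1 0 -1; 0 0 -0.1 -0.6 0.15 0 -1; 0 0 -0.15 -0.9 0.15 0 -1; 0 0 -0.184 -1 0.15 0 -1; 0 0 -0.184 -1 0.15 0 -1; 0 0 -0.184 -1 0.15 0 -1; 0 0 -0.184 -1 0.15 0 -1; 0 0 -0.184 -1 0.15 0 -1"}}

```text
time: 16.1
tool_pos: [0.4616, -0.2683, 0.1263]
tcp_rot: [-2.253, -2.189, -0.0]
wrist_force: [-0.3, 0.2, -2.6]
width: 0.697
```

```bash
python3 p.py "0.3976 -0.3506 0.10 88.5"
```

```text
t 16.1 pos [ 0.4616 -0.2683  0.1263] az 88.36 q6 -121.2 F [-0.3  0.2 -2.6] w 0.697 tilt 0.01
turn [ 0.     -0.0001 -0.0012] shift [-0.841 -0.616  0.262] rows>= 3.0 1.0
```

Emit:
{"api": "move_arm", "payload": {"series": "0 0 0 -0.3 -0.2 0 -1; 0 0 0 -0.6 -0.4 0 -1; 0 0 -0.001 -0.84 -0.616 0.1 -1; 0 0 -0.001 -0.84 -0.616 0.25 -1; 0 0 -0.001 -0.84 -0.616 0.4 -1; 0 0 -0.001 -0.84 -0.616 0.4 -1; 0 0 -0.001 -0.84 -0.616 0.4 -1; 0 0 -0.001 -0.84 -0.616 0.4 -1"}}

```text
time: 16.9
tool_pos: [0.3982, -0.3511, 0.0867]
tcp_rot: [2.249, 2.192, 0.0]
wrist_force: [0.1, 0.3, -1.9]
width: 0.69
```

```bash
python3 p.py "0.3976 -0.3506 0.0416 88.5"; python3 look.py 9 135,200,50 385,225,50
```

```text
t 16.9 pos [ 0.3982 -0.3511  0.0867] az 88.54 q6 -132.6 F [ 0.1  0.3 -1.9] w 0.69 tilt 0.04
turn [0.0003 0.0002 0.0003] shift [ 0.005 -0.006  0.451] rows>= 1.0 1.0
t 16.9 [ 0.3982 -0.3511  0.0867] w 0.69 F [ 0.1  0.3 -1.9]
```

View pics/v9.png

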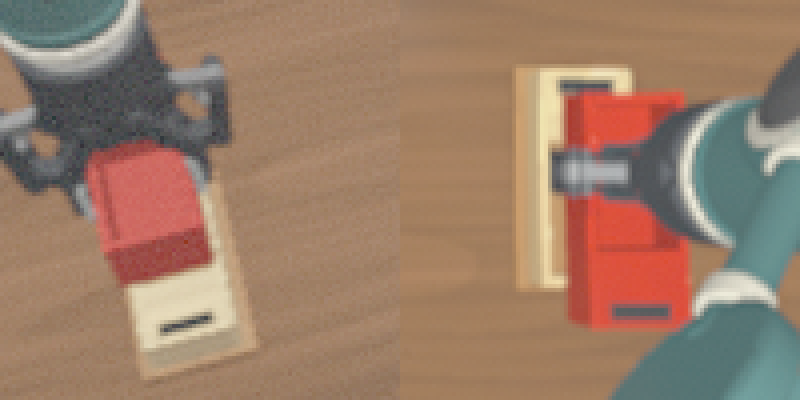

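```bash
python3 - <<'E'
from h import *
A,B=[dict(np.load(f"pics/{n}9.npz")) for n in("scene","top")]
t=[]
fa=lambda x,y:(np.array([x,y])+.5)/4-.5+[85,150]; fb=lambda x,y:(np.array([x-400,y])+.5)/4-.5+[335,175]
L=tri(0,A,fa(106,245),B,fb(684,94)); R=tri(0,A,fa(208,233),B,fb(584,95)); print(L.round(4),R.round(4),((L+R)/2).round(4))
z=(L[2]+R[2])/2
lb=[ray(B,fb(*p),z) for p in((588,325),(692,328))]; print(np.round(lb,4),np.mean(lb,0).round(4), "strip",ray(B,fb(641,312),z).round(4))
# expected: origin (.3756,-.350) yaw 178.5 end corners at x=-70,y=+-30
a=np.radians(178.5);Rm=np.array([[np.cos(a),-np.sin(a)],[np.sin(a),np.cos(a)]])
for p in((-.07,.03),(-.07,-.03),(.07,-.03),(.07,.03),(-.07,0),(.047,0),(.06,0)): print(p,(np.array([.3756,-.350])+Rm@p).round(4))
t=[]
for d,(u,v,r) in((A,(125,205,28)),(B,(395,228,36))):
    c=d["pixels"][v-r:v+r,u-r:u+r,::-1]; t.append(cv2.resize(c,(400,400),interpolation=3))
cv2.imwrite("pics/z9.png",np.hstack(t))
E
```

```text
[ 0.4456 -0.3782  0.1359] [ 0.4472 -0.3219  0.1216] [ 0.4464 -0.35    0.1288]
[[ 0.3096 -0.3198]
 [ 0.3068 -0.3813]] [ 0.3082 -0.3505] strip [ 0.3167 -0.3515]
(-0.07, 0.03) [ 0.4448 -0.3818]
(-0.07, -0.03) [ 0.4464 -0.3218]
(0.07, -0.03) [ 0.3064 -0.3182]
(0.07, 0.03) [ 0.3048 -0.3782]
(-0.07, 0) [ 0.4456 -0.3518]
(0.047, 0) [ 0.3286 -0.3488]
(0.06, 0) [ 0.3156 -0.3484]
```

View pics/z9.png

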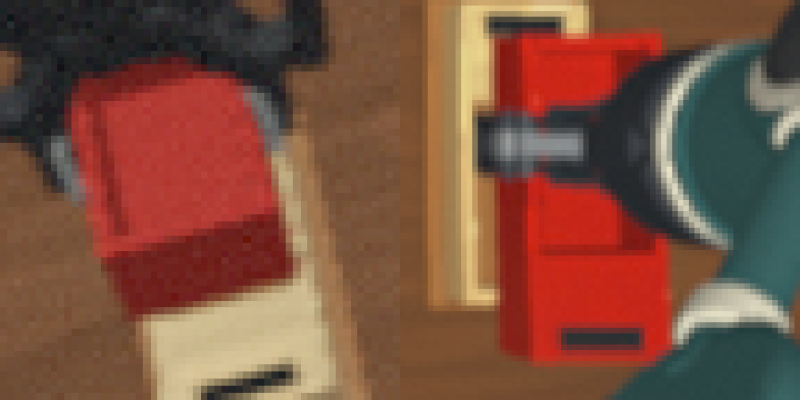

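```bash
python3 - <<'E'
from h import *
B=dict(np.load("pics/top9.npz"))
f=lambda x,y:(np.array([x-400,y])+.5)/5.5556-.5+[359,192]
W=[ray(B,f(*p),.130) for p in((523,37),(662,37),(668,361),(532,359))]; s=ray(B,f(600,340),.13)
c,y,d=frame(np.array(W),s,0); print(np.round(W,4),c.round(4),np.degrees(y),d,s.round(4))
E
```

```text
[[ 0.4459 -0.3228]
 [ 0.4449 -0.3826]
 [ 0.3071 -0.3789]
 [ 0.3089 -0.3211]] [ 0.3767 -0.3514] 178.85823724605083 [np.float64(0.05882652399937294), np.float64(0.13746894695119571)] [ 0.3164 -0.3504]
```

The red tray is held over the stand at origin (0.377,-0.351), yaw 178.9°. That is within 1.5 mm of the aim. Lowering.

Emit:
{"api": "move_arm", "payload": {"series": "0 0 0 0.005 -0.01 0.1 -1; 0 0 0 0.005 -0.01 0.2 -1; 0 0 0 0.005 -0.01 0.28 -1; 0 0 0 0.005 -0.01 0.34 -1; 0 0 0 0.005 -0.01 0.38 -1; 0 0 0 0.005 -0.01 0.42 -1; 0 0 0 0.005 -0.01 0.45 -1; 0 0 0 0.005 -0.01 0.45 -1"}}

```text
time: 17.8
tool_pos: [0.3965, -0.3513, 0.0417]
tcp_rot: [2.251, 2.191, 0.0]
wrist_force: [-0.4, -0.4, -2.1]
width: 0.697
```

```bash
python3 p.py "0.3976 -0.3506 0.0416 88.5"; python3 look.py 10 135,200,50 385,225,50
```

```text
t 17.8 pos [ 0.3965 -0.3513  0.0417] az 88.45 q6 -132.7 F [-0.4 -0.4 -2.1] w 0.697 tilt 0.04
turn [ 0.0002  0.0002 -0.0004] shift [0.007 0.011 0.001] rows>= 1.0 1.0
t 17.8 [ 0.3965 -0.3513  0.0417] w 0.697 F [-0.4 -0.4 -2.1]
```

View pics/v10.png

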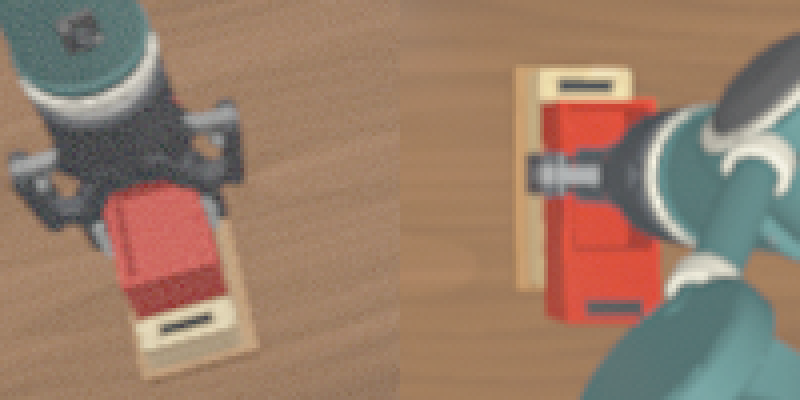

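Emit:
{"api": "move_arm", "payload": {"series": "0 0 0 0 0 0.01 -1; 0 0 0 0 0 0.02 -1; 0 0 0 0 0 0.02 -1; 0 0 0 0 0 0.02 -0.3; 0 0 0 0 0 0.02 0.4; 0 0 0 0 0 0.02 1; 0 0 0 0 0 0.02 1; 0 0 0 0 0 0.02 1"}}

```text
time: 18.7
tool_pos: [0.3963, -0.3511, 0.0393]
tcp_rot: [2.251, 2.191, -0.0]
wrist_force: [-0.3, 0.0, -0.3]
width: 0.998
```

```bash
python3 p.py; python3 look.py 11 135,200,50 385,225,50
```

```text
t 18.7 pos [ 0.3963 -0.3511  0.0393] az 88.46 q6 -132.7 F [-0.3  0.  -0.3] w 0.998 tilt 0.02
t 18.7 [ 0.3963 -0.3511  0.0393] w 0.998 F [-0.3  0.  -0.3]
```

View pics/v11.png

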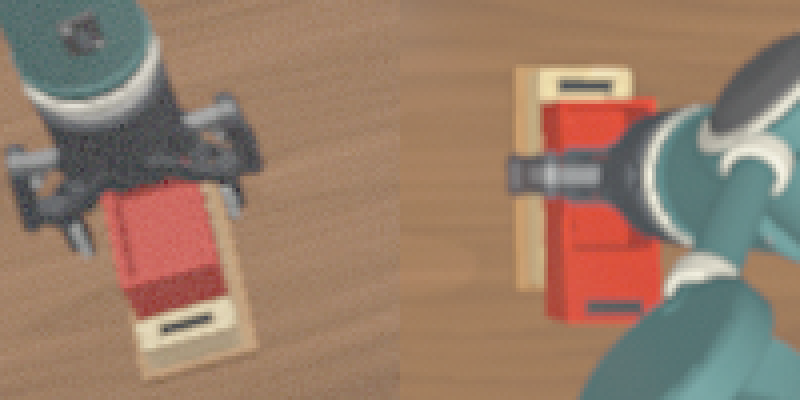

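Red tray released on the stand, upright in both views. Lifting clear and heading for the yellow tray.

Emit:
{"api": "move_arm", "payload": {"series": "0 0 0 0 0 -0.4 1; 0 0 0 0 0 -0.8 1; 0 0 -0.07 0 0 -1 1; 0 0 -0.14 0.3 0 -1 1; 0 0 -0.21 0.7 0 -1 1; 0 0 -0.28 1 0 -1 1; 0 0 -0.35 1 0 -1 1; 0 0 -0.4 1 0 -1 1"}}

```text
time: 19.6
tool_pos: [0.4208, -0.2012, 0.1306]
tcp_rot: [1.383, 2.795, -0.2]
wrist_force: [-0.3, 0.3, -0.0]
width: 1.0
```

```bash
python3 look.py 12 135,200,50 385,225,50; python3 p.py "0.3681 0.3361 0.13 118.95"
```

```text
t 19.6 [ 0.4208 -0.2012  0.1306] w 1.0 F [-0.3  0.3 -0. ]
t 19.7 pos [ 0.4201 -0.2006  0.1297] az 127.51 q6 -146.2 F [-0.4  0.2  1.1] w 0.999 tilt 7.32
turn [-0.0488  0.0367  0.0695] shift [ 4.563  2.805 -0.623] rows>= 11.0 2.0
```

View pics/v12.png

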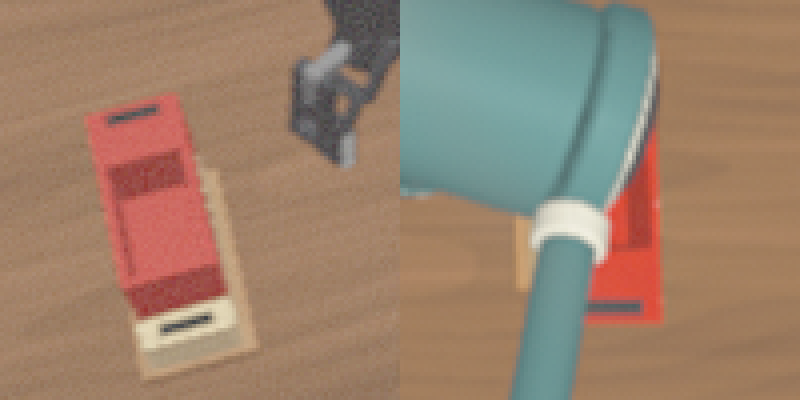

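The last joint touched its range, because I turned before swinging over. Unwinding that while moving on; the red tray looks well seated.

Emit:
{"api": "move_arm", "payload": {"series": "0 0 0.07 0.2 0.2 0 1; 0 0 0.14 0.4 0.5 0 1; 0 0 0.146 0.7 0.8 0 1; 0 0 0.146 0.9 1 0 1; 0 0 0.146 0.9 1 0 1; 0 0 0.146 0.9 1 0 1; 0 0 0.146 0.9 1 0 1; 0 0 0.146 0.9 1 0 1"}}

```text
time: 20.5
tool_pos: [0.4456, -0.0729, 0.1138]
tcp_rot: [1.791, 2.531, -0.191]
wrist_force: [0.1, -0.7, -0.0]
width: 1.002
```

```bash
python3 p.py "0.3681 0.3361 0.13 118.95"
```

```text
t 20.5 pos [ 0.4456 -0.0729  0.1138] az 109.65 q6 -112.1 F [ 0.1 -0.7 -0. ] w 1.002 tilt 7.33
turn [-0.0422  0.0443 -0.0793] shift [ 4.076  0.598 -0.62 ] rows>= 9.0 2.0
```

Emit:
{"api": "move_arm", "payload": {"series": "-0.0422 0.0443 -0.07 0.3 0.15 -0.1 1; -0.0422 0.0443 -0.0793 0.7 0.3 -0.15 1; -0.0422 0.0443 -0.0793 1 0.5 -0.15 1; -0.0422 0.0443 -0.0793 1 0.7 -0.15 1; -0.0422 0.0443 -0.0793 1 0.7 -0.15 1; -0.0422 0.0443 -0.0793 1 0.7 -0.15 1; -0.0422 0.0443 -0.0793 1 0.7 -0.15 1; -0.0422 0.0443 -0.0793 1 0.7 -0.15 1"}}

```text
time: 21.3
tool_pos: [0.4778, 0.046, 0.1128]
tcp_rot: [-1.594, -2.706, 0.0]
wrist_force: [0.2, 1.1, -0.0]
width: 1.003
```

```bash
python3 p.py "0.3681 0.3361 0.11 118.95"
```

```text
t 21.3 pos [0.4778 0.046  0.1128] az 119.0 q6 -116.5 F [ 0.2  1.1 -0. ] w 1.003 tilt 0.05
turn [-0.0003 -0.0002  0.0004] shift [3.069 0.447 0.03 ] rows>= 7.0 1.0
```

Emit:
{"api": "move_arm", "payload": {"series": "0 0 0 0.4 0.1 0 1; 0 0 0 0.8 0.1 0 1; 0 0 0 1 0.15 0 1; 0 0 0 1 0.15 0 1; 0 0 0 1 0.15 0 1; 0 0 0 1 0.15 0 1; 0 0 0 1 0.15 0 1; 0 0 0 1 0.15 0 1"}}

```text
time: 22.1
tool_pos: [0.4432, 0.1407, 0.1129]
tcp_rot: [-1.594, -2.707, 0.0]
wrist_force: [-0.3, -0.4, 0.0]
width: 1.003
```

Emit:
{"api": "move_arm", "payload": {"series": "0 0 0 0.4 0.1 0 1; 0 0 0 0.8 0.1 0 1; 0 0 0 1 0.15 0 1; 0 0 0 1 0.15 0 1; 0 0 0 1 0.15 0 1; 0 0 0 1 0.15 0 1; 0 0 0 1 0.15 0 1; 0 0 0 1 0.15 0 1"}}

```text
time: 22.9
tool_pos: [0.4077, 0.2354, 0.113]
tcp_rot: [-1.594, -2.706, 0.0]
wrist_force: [-0.5, 1.0, 0.2]
width: 1.003
```

```bash
python3 p.py "0.3681 0.3361 0.09 118.95"
```

```text
t 22.9 pos [0.4077 0.2354 0.113 ] az 118.99 q6 -92.0 F [-0.5  1.   0.2] w 1.003 tilt 0.02
turn [-0.0001 -0.0001  0.0004] shift [1.073 0.142 0.23 ] rows>= 3.0 1.0
```

Emit:
{"api": "move_arm", "payload": {"series": "0 0 0 0.4 0.05 0 1; 0 0 0 0.8 0.1 0 1; 0 0 0 1 0.142 0 1; 0 0 0 1 0.142 0.1 1; 0 0 0 1 0.142 0.2 1; 0 0 0 1 0.142 0.3 1; 0 0 0 1 0.142 0.3 1; 0 0 0 1 0.142 0.3 1"}}

```text
time: 23.7
tool_pos: [0.371, 0.3293, 0.0822]
tcp_rot: [-1.594, -2.706, 0.003]
wrist_force: [-0.1, -0.1, -0.2]
width: 0.997
```

```bash
python3 p.py "0.3681 0.3361 0.008 118.95"; python3 look.py 13 355,140,45 125,225,45
```

```text
t 23.7 pos [0.371  0.3293 0.0822] az 119.0 q6 -80.3 F [-0.1 -0.1 -0.2] w 0.997 tilt 0.11
turn [-0.0009  0.      0.0004] shift [0.074 0.009 0.742] rows>= 2.0 1.0
t 23.7 [0.371  0.3293 0.0822] w 0.997 F [-0.1 -0.1 -0.2]
```

View pics/v13.png

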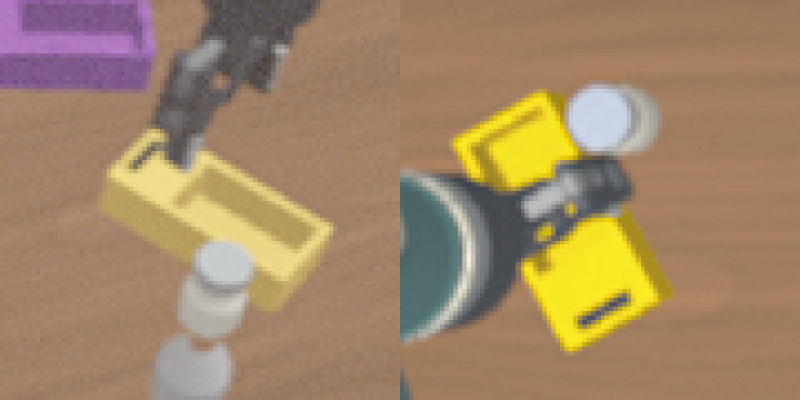

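The yellow tray is under the open jaws, and the salt is clear of the right finger. Descending.

Emit:
{"api": "move_arm", "payload": {"series": "0 0 0 0.074 0.009 0 1; 0 0 0 0.074 0.009 0.15 1; 0 0 0 0.074 0.009 0.3 1; 0 0 0 0.074 0.009 0.4 1; 0 0 0 0.074 0.009 0.5 1; 0 0 0 0.074 0.009 0.6 1; 0 0 0 0.074 0.009 0.68 1; 0 0 0 0.074 0.009 0.73 1"}}

```text
time: 24.6
tool_pos: [0.3681, 0.3372, 0.0092]
tcp_rot: [-1.592, -2.707, 0.001]
wrist_force: [0.9, 0.9, -0.2]
width: 0.998
```

Emit:
{"api": "move_arm", "payload": {"series": "0 0 0 0 0 0 1; 0 0 0 0 0 0 0.4; 0 0 0 0 0 0 -0.2; 0 0 0 0 0 0 -0.8; 0 0 0 0 0 0 -1; 0 0 0 0 0 0 -1; 0 0 0 0 0 0 -1; 0 0 0 0 0 0 -1"}}

```text
time: 25.4
tool_pos: [0.369, 0.3379, 0.0108]
tcp_rot: [1.593, 2.708, 0.002]
wrist_force: [-0.6, -1.1, 5.4]
width: 0.689
```

```bash
python3 p.py; python3 look.py 14 355,140,45 125,225,45
```

```text
t 25.4 pos [0.369  0.3379 0.0108] az 119.07 q6 -79.5 F [-0.6 -1.1  5.4] w 0.689 tilt 0.08
t 25.4 [0.369  0.3379 0.0108] w 0.689 F [-0.6 -1.1  5.4]
```

View pics/v14.png

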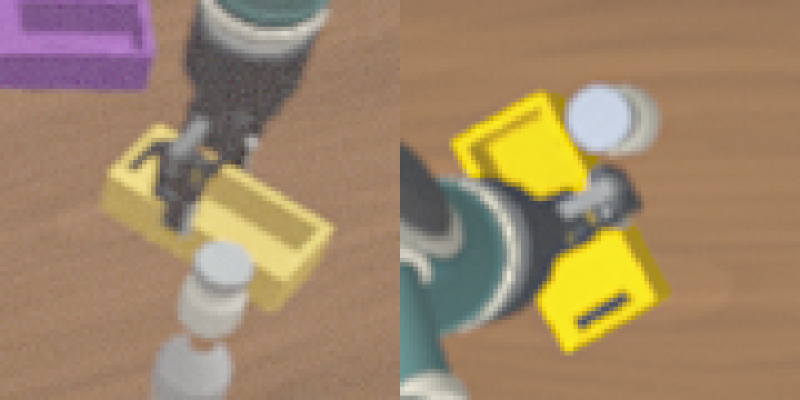

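Yellow gripped (opening 0.689). Next I lift, then turn on the way; the salt is unmoved.

Emit:
{"api": "move_arm", "payload": {"series": "0 0 0 0 0 -0.2 -1; 0 0 0 0 0 -0.5 -1; 0 0 0 0 0 -0.8 -1; 0 0 0.07 0 0 -1 -1; 0 0 0.14 0 0 -1 -1; 0 0 0.21 -0.2 0 -1 -1; 0 0 0.28 -0.5 0.1 -1 -1; 0 0 0.35 -0.8 0.1 -1 -1"}}

```text
time: 26.3
tool_pos: [0.4163, 0.2719, 0.1094]
tcp_rot: [-2.462, -1.951, 0.001]
wrist_force: [1.1, 0.3, -2.6]
width: 0.685
```

```bash
python3 p.py "0.45 0.1 0.15 0" "0.4076 -0.3515 0.15 -91.5"; python3 look.py 15 340,150,60 145,215,60
```

```text
t 26.3 pos [0.4163 0.2719 0.1094] az 76.81 q6 -46.6 F [ 1.1  0.3 -2.6] w 0.685 tilt 0.03
turn [-2.000e-04  2.000e-04  6.401e-01] shift [-1.597  0.72  -0.407] rows>= 4.0 9.0
turn [-0.0000e+00  4.0000e-04  1.4026e+00] shift [-6.089  1.337 -0.407] rows>= 13.0 20.0
t 26.3 [0.4163 0.2719 0.1094] w 0.685 F [ 1.1  0.3 -2.6]
```

View pics/v15.png

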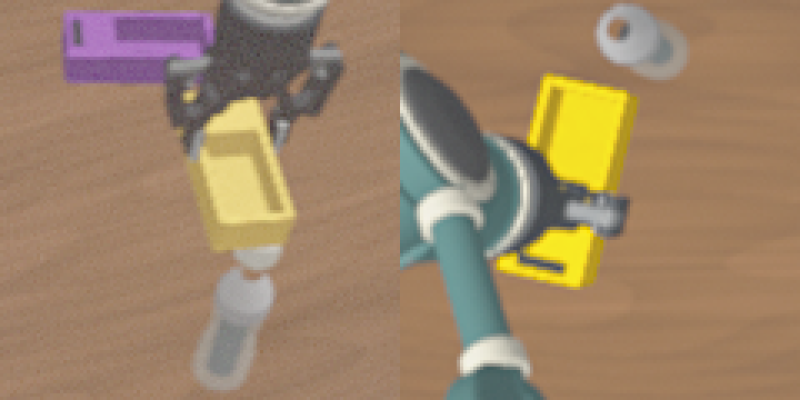

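The yellow tray's bottom is about 100 mm up, but its end would sweep near the mill. I'll raise it above the mill first, then turn and travel.

Emit:
{"api": "move_arm", "payload": {"series": "0 0 0 0 0 -0.3 -1; 0 0 0 0 0 -0.55 -1; 0 0 0.03 -0.1 -0.1 -0.6 -1; 0 0 0.1 -0.4 -0.1 -0.6 -1; 0 0 0.17 -0.7 -0.1 -0.6 -1; 0 0 0.24 -1 0 -0.6 -1; 0 0 0.31 -1 0 -0.6 -1; 0 0 0.38 -1 0.1 -0.6 -1"}}

```text
time: 27.2
tool_pos: [0.4016, 0.172, 0.1689]
tcp_rot: [-3.025, -0.843, 0.004]
wrist_force: [-0.2, 0.7, -1.8]
width: 0.687
```

```bash
python3 p.py "0.4076 -0.3515 0.15 -91.5"
```

```text
t 27.2 pos [0.4016 0.172  0.1689] az 31.14 q6 -11.3 F [-0.2  0.7 -1.8] w 0.687 tilt 0.15
turn [7.000e-04 1.400e-03 1.022e+00] shift [-2.656  4.512  0.188] rows>= 11.0 15.0
```

Emit:
{"api": "move_arm", "payload": {"series": "0 0 0.07 -0.1 0.3 0 -1; 0 0 0.14 -0.2 0.6 0 -1; 0 0 0.21 -0.3 0.9 0 -1; 0 0 0.28 -0.35 1 0 -1; 0 0 0.35 -0.35 1 0 -1; 0 0 0.42 -0.35 1 0 -1; 0 0 0.49 -0.35 1 0 -1; 0 0 0.5 -0.35 1 0 -1"}}

```text
time: 28.0
tool_pos: [0.4248, 0.0693, 0.169]
tcp_rot: [3.045, -0.774, -0.003]
wrist_force: [-0.2, 0.7, -1.9]
width: 0.683
```

```bash
python3 p.py "0.4076 -0.3515 0.14 -91.5"
```

```text
t 28.0 pos [0.4248 0.0693 0.169 ] az -28.54 q6 34.4 F [-0.2  0.7 -1.9] w 0.683 tilt 0.13
turn [0.0008 0.0007 0.5246] shift [1.86  3.779 0.289] rows>= 9.0 8.0
```

Emit:
{"api": "move_arm", "payload": {"series": "0 0 0.05 0.3 0.3 0 -1; 0 0 0.1 0.6 0.6 0 -1; 0 0 0.16 0.9 0.9 0 -1; 0 0 0.2 1 1 0 -1; 0 0 0.2 1 1 0 -1; 0 0 0.2 1 1 0 -1; 0 0 0.2 1 1 0 -1; 0 0 0.2 1 1 0 -1"}}

```text
time: 28.8
tool_pos: [0.4655, -0.0655, 0.1697]
tcp_rot: [-2.819, 1.386, 0.002]
wrist_force: [0.4, 0.1, -2.6]
width: 0.691
```

```bash
python3 p.py "0.4076 -0.3515 0.14 -91.5"
```

```text
t 28.8 pos [ 0.4655 -0.0655  0.1697] az -52.36 q6 41.3 F [ 0.4  0.1 -2.6] w 0.691 tilt 0.06
turn [3.000e-04 4.000e-04 3.262e-01] shift [1.912 2.205 0.295] rows>= 6.0 5.0
```

Emit:
{"api": "move_arm", "payload": {"series": "0 0 0.06 0.3 0.3 0 -1; 0 0 0.13 0.6 0.6 0 -1; 0 0 0.2 0.9 0.9 0 -1; 0 0 0.26 0.95 1 0 -1; 0 0 0.326 0.95 1 0 -1; 0 0 0.326 0.95 1 0 -1; 0 0 0.326 0.95 1 0 -1; 0 0 0.326 0.95 1 0 -1"}}

```text
time: 29.6
tool_pos: [0.4445, -0.2021, 0.1699]
tcp_rot: [-2.194, 2.249, 0.001]
wrist_force: [-0.7, 0.4, -1.8]
width: 0.69
```

```bash
python3 p.py "0.4076 -0.3515 0.14 -91.5"
```

```text
t 29.6 pos [ 0.4445 -0.2021  0.1699] az -91.43 q6 64.0 F [-0.7  0.4 -1.8] w 0.69 tilt 0.02
turn [0.0001 0.0001 0.0006] shift [1.503 0.331 0.298] rows>= 4.0 1.0
```

Before covering the red tray I'll measure where it sits.

```bash
python3 look.py 16 130,195,50 395,225,50
```

```text
t 29.6 [ 0.4445 -0.2021  0.1699] w 0.69 F [-0.7  0.4 -1.8]
```

View pics/v16.png

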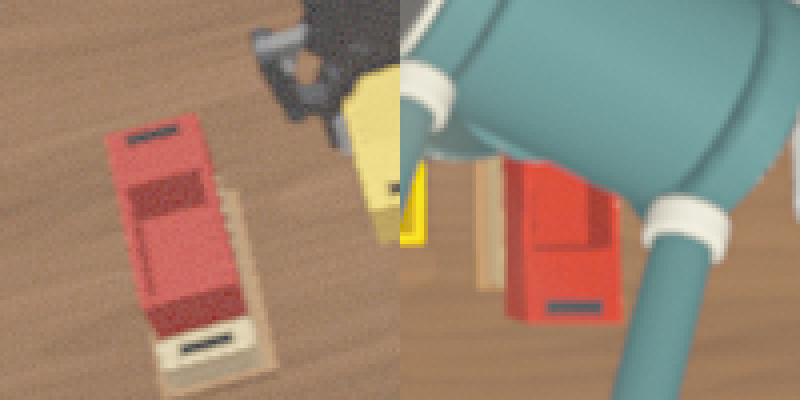

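```bash
python3 - <<'E'
from h import *
A,B=[dict(np.load(f"pics/{n}16.npz")) for n in("scene","top")]
try:
    qa,sa=meas(A["pixels"],"red",122,195,30); qb,sb=meas(B["pixels"],"red",395,230,36)
    s=tri(0,A,sa,B,sb); print("strip",s.round(4),qa.round(1),qb.round(1))
    z=.085
    for C,q,ss in((B,qb,sb),(A,qa,sa)):
        c,y,d=frame(np.array([ray(C,p,z) for p in q]),ray(C,ss,z),z); print(c.round(4),np.degrees(y).round(2),np.round(d,4),ray(C,ss,z).round(4))
except Exception as e: print(repr(e))
E
```

```text
strip [ 0.3162 -0.3498  0.0865] [[139.6 215.2]
 [114.8 222.2]
 [105.4 178.6]
 [128.9 172.1]] [[399.2 224.1]
 [400.2 255.4]
 [374.8 255.4]
 [375.2 212.6]]
[ 0.3516 -0.3505] 178.0 [0.0645 0.0916] [ 0.3158 -0.351 ]
[ 0.3763 -0.3494] 179.48 [0.0621 0.1418] [ 0.3153 -0.3495]
```

The red tray's strip triangulates at (0.316,-0.350, z 0.0865). That puts its origin at (0.376,-0.350), seated 20 mm off the stand's origin as required. The yellow TCP target is therefore (0.409,-0.351).

Emit:
{"api": "move_arm", "payload": {"series": "0 0 0 0.3 0.1 0 -1; 0 0 0 0.6 0.2 0 -1; 0 0 0 0.9 0.32 0 -1; 0 0 0 1 0.32 0 -1; 0 0 0 1 0.32 0 -1; 0 0 0 1 0.32 0 -1; 0 0 0 1 0.32 0 -1; 0 0 0 1 0.32 0 -1"}}

```text
time: 30.5
tool_pos: [0.4098, -0.3008, 0.1698]
tcp_rot: [-2.191, 2.251, 0.001]
wrist_force: [-0.2, 0.3, -2.7]
width: 0.688
```

```bash
python3 p.py "0.4093 -0.351 0.125 -91.4"
```

```text
t 30.5 pos [ 0.4098 -0.3008  0.1698] az -91.56 q6 52.5 F [-0.2  0.3 -2.7] w 0.688 tilt 0.04
turn [ 0.0002  0.0003 -0.0013] shift [ 0.502 -0.009  0.447] rows>= 2.0 1.0
```

Emit:
{"api": "move_arm", "payload": {"series": "0 0 0 0.25 -0.01 0 -1; 0 0 0 0.5 -0.01 0.05 -1; 0 0 0 0.5 -0.01 0.2 -1; 0 0 0 0.5 -0.01 0.35 -1; 0 0 0 0.5 -0.01 0.45 -1; 0 0 0 0.5 -0.01 0.5 -1; 0 0 0 0.5 -0.01 0.5 -1; 0 0 0 0.5 -0.01 0.5 -1"}}

```text
time: 31.3
tool_pos: [0.4092, -0.3515, 0.12]
tcp_rot: [2.19, -2.253, -0.0]
wrist_force: [0.9, -0.1, -2.1]
width: 0.688
```

```bash
python3 p.py "0.4093 -0.351 0.0908 -91.4";  python3 look.py 17 130,195,50 395,225,50
```

```text
t 31.3 pos [ 0.4092 -0.3515  0.12  ] az -91.62 q6 48.3 F [ 0.9 -0.1 -2.1] w 0.688 tilt 0.01
turn [ 0.0001  0.0001 -0.0018] shift [-0.005 -0.001  0.292] rows>= 1.0 1.0
t 31.3 [ 0.4092 -0.3515  0.12  ] w 0.688 F [ 0.9 -0.1 -2.1]
```

View pics/v17.png

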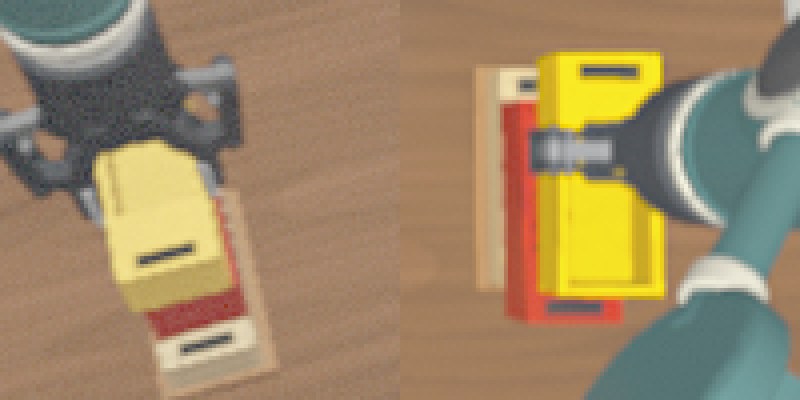

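```bash
cat > st.py <<'E'
import sys; from h import *
k,ax,ay,bx,by,u0,v0,u1,v1=sys.argv[1],*map(float,sys.argv[2:])
A,B=[dict(np.load(f"pics/{n}{k}.npz")) for n in("scene","top")]
a=(np.array([ax,ay])+.5)/4-.5+[u0,v0]; b=(np.array([bx-400,by])+.5)/4-.5+[u1,v1]
X=tri(0,A,a,B,b); print(X.round(4),(pix(A,X)-a).round(2))
E
python3 st.py 17 165 254 610 71 80 145 345 175
python3 - <<'E'
from h import *
B=dict(np.load("pics/top17.npz")); z=.151
f=lambda x,y:(np.array([x-400,y])+.5)/4-.5+[345,175]
W=[ray(B,f(*p),z) for p in((542,53),(662,54),(663,297),(545,293))]; s=ray(B,f(610,71),z)
print(np.round(W,4)); print(frame(np.array(W),s,z),s)
E
```

```text
[ 0.4584 -0.3527  0.1535] [-0.4  -0.07]
[[ 0.4694 -0.3154]
 [ 0.4676 -0.3856]
 [ 0.3268 -0.3797]
 [ 0.3303 -0.3115]]
(array([ 0.39853174, -0.34803618]), np.float64(-0.03523540098718065), [np.float64(0.06922777936014166), np.float64(0.14003236926798546)]) [ 0.4581797  -0.35473133]
```

The yellow strip reads (0.458,-0.353), about 2 mm too far out, so I'll correct by 2 mm and lower.

Emit:
{"api": "move_arm", "payload": {"series": "0 0 0 -0.005 0.02 0.06 -1; 0 0 0 -0.005 0.02 0.12 -1; 0 0 0 -0.005 0.02 0.18 -1; 0 0 0 -0.005 0.02 0.22 -1; 0 0 0 -0.005 0.02 0.25 -1; 0 0 0 -0.005 0.02 0.28 -1; 0 0 0 -0.005 0.02 0.3 -1; 0 0 0 -0.005 0.02 0.3 -1"}}

```text
time: 32.2
tool_pos: [0.407, -0.3513, 0.0908]
tcp_rot: [2.189, -2.253, -0.001]
wrist_force: [-0.7, 2.4, 4.3]
width: 0.691
```

```bash
python3 p.py "0.4093 -0.351 0.0908 -91.4";  python3 look.py 18 130,195,50 395,225,50
```

```text
t 32.2 pos [ 0.407  -0.3513  0.0908] az -91.65 q6 48.2 F [-0.7  2.4  4.3] w 0.691 tilt 0.04
turn [ 0.0003  0.0002 -0.0021] shift [-0.004 -0.023  0.   ] rows>= 1.0 1.0
t 32.2 [ 0.407  -0.3513  0.0908] w 0.691 F [-0.7  2.4  4.3]
```

View pics/v18.png

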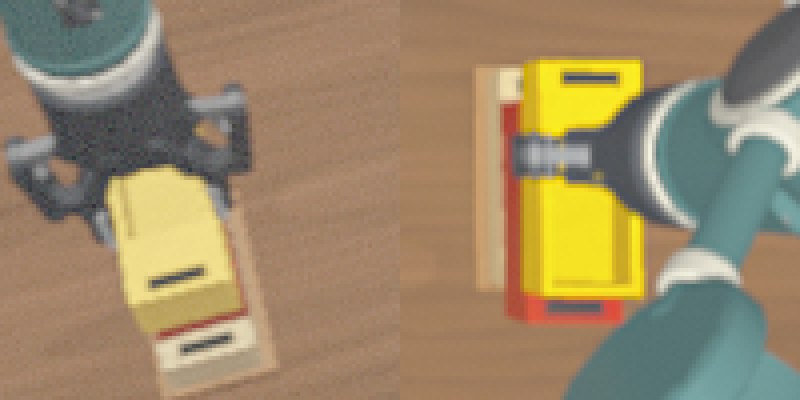

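```bash
python3 st.py 18 177 277 591 77 80 145 345 175; python3 st.py 18 206 344 0 0 80 145 345 175 >/dev/null; python3 p.py
```

```text
[ 0.4566 -0.3521  0.1243] [-0.39 -0.07]
t 32.3 pos [ 0.407  -0.3513  0.0908] az -91.65 q6 48.2 F [-4.   2.6  5.7] w 0.689 tilt 0.03
```

The strip height is 0.1243. The earlier reading ran 2.3 mm high, so that is about 0.122, which means seated. Opening and lifting.

Emit:
{"api": "move_arm", "payload": {"series": "0 0 0 0 0 0 -0.4; 0 0 0 0 0 0 0.3; 0 0 0 0 0 0 1; 0 0 0 0 0 0 1; 0 0 0 0 0 -0.2 1; 0 0 0 0 0 -0.5 1; 0 0 0 0 0 -0.8 1; 0 0 0 0 0 -1 1"}}

```text
time: 33.1
tool_pos: [0.408, -0.3522, 0.1922]
tcp_rot: [-2.189, 2.253, -0.005]
wrist_force: [0.6, -0.7, -0.3]
width: 0.999
```

```bash
python3 p.py "0.5905 -0.1237 0.15 38.3"; python3 look.py 19 130,195,50 395,225,50
```

```text
t 33.1 pos [ 0.408  -0.3522  0.1922] az -91.64 q6 48.2 F [ 0.6 -0.7 -0.3] w 0.999 tilt 0.16
turn [ 5.0000e-04 -1.6000e-03 -1.0829e+00] shift [-2.337 -1.758  0.421] rows>= 6.0 16.0
t 33.1 [ 0.408  -0.3522  0.1922] w 0.999 F [ 0.6 -0.7 -0.3]
```

View pics/v19.png

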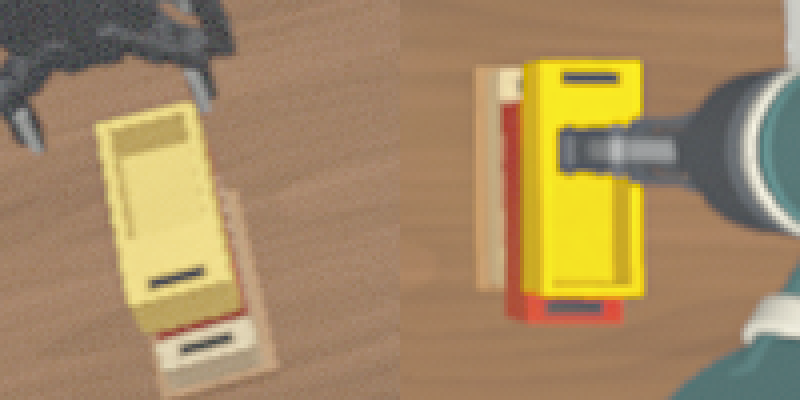

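Yellow is seated: the red lip shows below it and it looks level. Now to the white tray.

Emit:
{"api": "move_arm", "payload": {"series": "0 0 -0.07 -0.2 0 0 1; 0 0 -0.14 -0.5 -0.2 0 1; 0 0 -0.21 -0.8 -0.5 0 1; 0 0 -0.28 -1 -0.8 0 1; 0 0 -0.35 -1 -1 0 1; 0 0 -0.42 -1 -1 0 1; 0 0 -0.49 -1 -1 0 1; 0 0 -0.56 -1 -1 0 1"}}

```text
time: 34.0
tool_pos: [0.5096, -0.2536, 0.1879]
tcp_rot: [-3.072, 0.655, 0.004]
wrist_force: [0.1, 0.1, -0.7]
width: 1.002
```

```bash
python3 p.py "0.5905 -0.1237 0.15 38.3"
```

```text
t 34.0 pos [ 0.5096 -0.2536  0.1879] az -24.06 q6 -4.9 F [ 0.1  0.1 -0.7] w 1.002 tilt 0.15
turn [-0.0008  0.0011 -0.5197] shift [ 0.21  -1.516  0.379] rows>= 4.0 8.0
```

Emit:
{"api": "move_arm", "payload": {"series": "0 0 -0.07 0 -0.3 0 1; 0 0 -0.14 0 -0.6 0 1; 0 0 -0.21 0.1 -0.9 0 1; 0 0 -0.28 0.2 -1 0 1; 0 0 -0.35 0.21 -1 0 1; 0 0 -0.42 0.21 -1 0 1; 0 0 -0.49 0.21 -1 0.1 1; 0 0 -0.525 0.21 -1 0.2 1"}}

```text
time: 34.8
tool_pos: [0.5702, -0.1716, 0.1682]
tcp_rot: [-2.962, -1.044, 0.001]
wrist_force: [0.3, 0.6, -1.2]
width: 0.998
```

```bash
python3 p.py "0.5905 -0.1237 0.1 38.3"
```

```text
t 34.8 pos [ 0.5702 -0.1716  0.1682] az 38.83 q6 -58.0 F [ 0.3  0.6 -1.2] w 0.998 tilt 0.07
turn [-0.0005  0.0003  0.0044] shift [ 0.459 -0.245  0.682] rows>= 2.0 1.0
```

Emit:
{"api": "move_arm", "payload": {"series": "0 0 0.0044 0.2 -0.1 0 1; 0 0 0.0044 0.46 -0.245 0 1; 0 0 0.0044 0.46 -0.245 0.2 1; 0 0 0.0044 0.46 -0.245 0.5 1; 0 0 0.0044 0.46 -0.245 0.7 1; 0 0 0.0044 0.46 -0.245 0.8 1; 0 0 0.0044 0.46 -0.245 0.8 1; 0 0 0.0044 0.46 -0.245 0.8 1"}}

```text
time: 35.6
tool_pos: [0.5913, -0.1242, 0.0899]
tcp_rot: [-2.97, -1.023, 0.0]
wrist_force: [-0.2, 0.4, 0.3]
width: 0.999
```

```bash
python3 p.py "0.5905 -0.1237 0.008 38.3"; python3 look.py 20 232,250,45 300,145,45
```

```text
t 35.6 pos [ 0.5913 -0.1242  0.0899] az 38.02 q6 -52.2 F [-0.2  0.4  0.3] w 0.999 tilt 0.01
turn [-0.0001  0.     -0.0024] shift [-0.003 -0.008  0.819] rows>= 2.0 1.0
t 35.6 [ 0.5913 -0.1242  0.0899] w 0.999 F [-0.2  0.4  0.3]
```

View pics/v20.png

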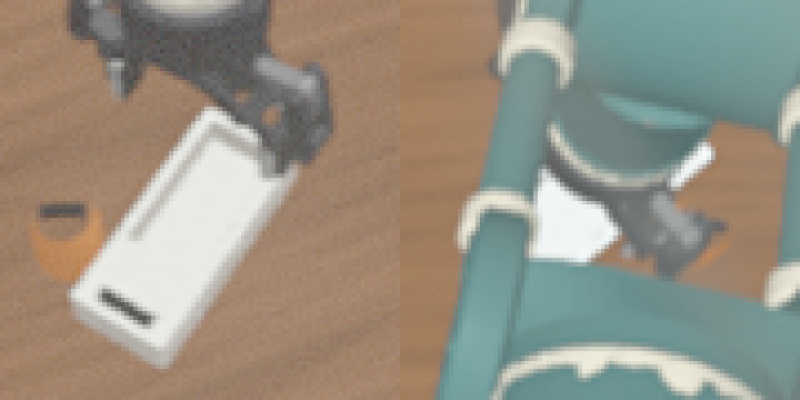

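Emit:
{"api": "move_arm", "payload": {"series": "0 0 0 0 0 0.15 1; 0 0 0 0 0 0.3 1; 0 0 0 0 0 0.45 1; 0 0 0 0 0 0.57 1; 0 0 0 0 0 0.67 1; 0 0 0 0 0 0.75 1; 0 0 0 0 0 0.8 1; 0 0 0 0 0 0.81 1"}}

```text
time: 36.5
tool_pos: [0.5906, -0.1239, 0.008]
tcp_rot: [-2.969, -1.023, 0.002]
wrist_force: [-1.0, -0.4, 0.2]
width: 1.0
```

```bash
python3 p.py "0.5905 -0.1237 0.008 38.3"; python3 look.py 21 232,250,45 300,145,45
```

```text
t 36.5 pos [ 0.5906 -0.1239  0.008 ] az 38.03 q6 -52.2 F [-1.  -0.4  0.2] w 1.0 tilt 0.08
turn [-0.0006  0.0004 -0.0023] shift [-0.    -0.002  0.001] rows>= 1.0 1.0
t 36.5 [ 0.5906 -0.1239  0.008 ] w 1.0 F [-1.  -0.4  0.2]
```

View pics/v21.png

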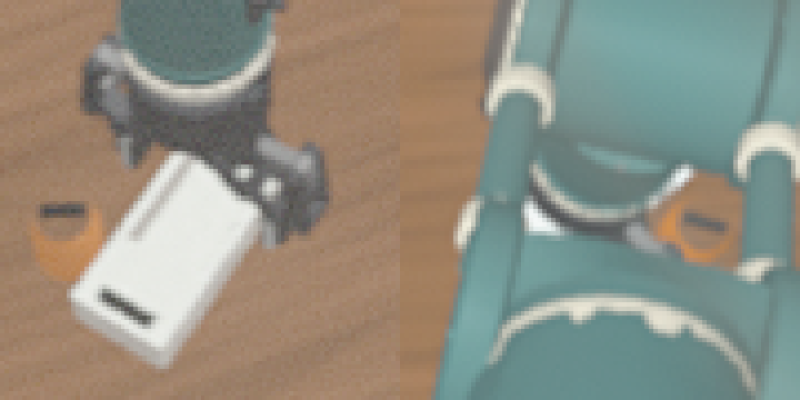

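Both fingers straddle the white tray and the timer is clear. Closing.

Emit:
{"api": "move_arm", "payload": {"series": "0 0 0 0 0 0 1; 0 0 0 0 0 0 0.4; 0 0 0 0 0 0 -0.2; 0 0 0 0 0 0 -0.8; 0 0 0 0 0 0 -1; 0 0 0 0 0 0 -1; 0 0 0 0 0 0 -1; 0 0 0 0 0 0 -1"}}

```text
time: 37.4
tool_pos: [0.5917, -0.1242, 0.0099]
tcp_rot: [2.97, 1.023, 0.001]
wrist_force: [-1.0, 0.6, 5.5]
width: 0.679
```

```bash
python3 p.py
```

```text
t 37.4 pos [ 0.5917 -0.1242  0.0099] az 38.02 q6 -52.2 F [-1.   0.6  5.5] w 0.679 tilt 0.05
```

Emit:
{"api": "move_arm", "payload": {"series": "0 0 0 0 0 -0.2 -1; 0 0 0 0 0 -0.5 -1; 0 0 0 0 0 -0.8 -1; 0 0 0 0 0 -1 -1; 0 0 0.07 -0.2 0 -1 -1; 0 0 0.14 -0.5 0 -1 -1; 0 0 0.21 -0.8 0.1 -1 -1; 0 0 0.28 -1 0.2 -1 -1"}}

```text
time: 38.2
tool_pos: [0.5226, -0.2018, 0.1081]
tcp_rot: [-3.139, -0.112, 0.003]
wrist_force: [0.4, 0.7, -1.2]
width: 0.683
```

```bash
python3 look.py 22 215,250,60 315,160,60; python3 p.py "0.3956 -0.3505 0.17 -91.5"
python3 - <<'E'
from h import *
A,B=[dict(np.load(f"pics/{n}22.npz")) for n in("scene","top")]
try:
    qa,sa=meas(A["pixels"],"yel",123,196,32); qb,sb=meas(B["pixels"],"yel",395,220,34)
    s=tri(0,A,sa,B,sb); print("strip",s.round(4),qa.round(1),qb.round(1))
    for C,q,ss in((B,qb,sb),(A,qa,sa)):
        z=.122; c,y,d=frame(np.array([ray(C,p,z) for p in q]),ray(C,ss,z),z); print(c.round(4),np.degrees(y).round(2),np.round(d,4),ray(C,ss,z).round(4))
except Exception as e: print(repr(e))
E
```

```text
t 38.2 [ 0.5226 -0.2018  0.1081] w 0.683 F [ 0.4  0.7 -1.2]
t 38.3 pos [ 0.5229 -0.2032  0.1082] az 4.16 q6 -27.9 F [-1.1  0.4 -1.6] w 0.679 tilt 0.09
turn [6.000e-04 6.000e-04 7.972e-01] shift [-1.377  1.377 -0.615] rows>= 5.0 12.0
strip [ 0.4551 -0.349   0.1183] [[137.6 214.6]
 [111.6 221.2]
 [103.6 175.8]
 [127.8 169.8]] [[391.4 189.9]
 [387.6 220.4]
 [379.1 217.2]
 [378.8 189.9]]
[ 0.4315 -0.3333] -5.84 [0.0261 0.07  ] [ 0.4563 -0.3433]
[ 0.3967 -0.3496] -1.82 [0.0617 0.1415] [ 0.4557 -0.352 ]
```

View pics/v22.png

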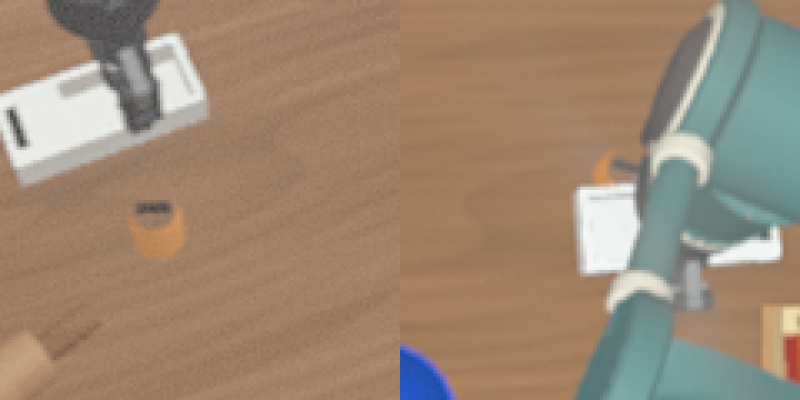

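White held and the timer is upright and unmoved. Yellow's origin reads about (0.3967,-0.350), so the white TCP target is (0.3954,-0.3505). I'll rise first, then turn and cross over.

Emit:
{"api": "move_arm", "payload": {"series": "0 0 0.05 0 0 -0.35 -1; 0 0 0.12 0 0 -0.65 -1; 0 0 0.19 -0.1 0.1 -0.65 -1; 0 0 0.26 -0.3 0.2 -0.65 -1; 0 0 0.33 -0.5 0.3 -0.65 -1; 0 0 0.4 -0.6 0.4 -0.65 -1; 0 0 0.47 -0.7 0.5 -0.65 -1; 0 0 0.54 -0.7 0.6 -0.65 -1"}}

```text
time: 39.1
tool_pos: [0.4585, -0.2661, 0.1733]
tcp_rot: [-2.712, 1.585, 0.003]
wrist_force: [1.0, 0.7, -1.2]
width: 0.677
```

```bash
python3 p.py "0.3954 -0.3505 0.17 -91.5"
```

```text
t 39.1 pos [ 0.4585 -0.2661  0.1733] az -60.61 q6 27.8 F [ 1.   0.7 -1.2] w 0.677 tilt 0.1
turn [0.0005 0.0007 0.2574] shift [0.426 0.964 0.033] rows>= 3.0 4.0
```

Emit:
{"api": "move_arm", "payload": {"series": "0 0 0.06 0 0.2 0 -1; 0 0 0.13 0.1 0.4 0 -1; 0 0 0.2 0.25 0.6 0 -1; 0 0 0.257 0.35 0.8 0 -1; 0 0 0.257 0.426 0.964 0 -1; 0 0 0.257 0.426 0.964 0 -1; 0 0 0.257 0.426 0.964 0 -1; 0 0 0.257 0.426 0.964 0 -1"}}

```text
time: 39.9
tool_pos: [0.3972, -0.3504, 0.1736]
tcp_rot: [-2.199, 2.243, 0.001]
wrist_force: [0.3, 0.4, -0.9]
width: 0.675
```

```bash
python3 p.py "0.3954 -0.3505 0.1269 -91.6";  python3 look.py 23 130,185,50 395,225,50
```

```text
t 39.9 pos [ 0.3972 -0.3504  0.1736] az -91.14 q6 47.0 F [ 0.3  0.4 -0.9] w 0.675 tilt 0.06
turn [0.0001 0.0005 0.0039] shift [0.002 0.018 0.467] rows>= 1.0 1.0
t 39.9 [ 0.3972 -0.3504  0.1736] w 0.675 F [ 0.3  0.4 -0.9]
```

View pics/v23.png

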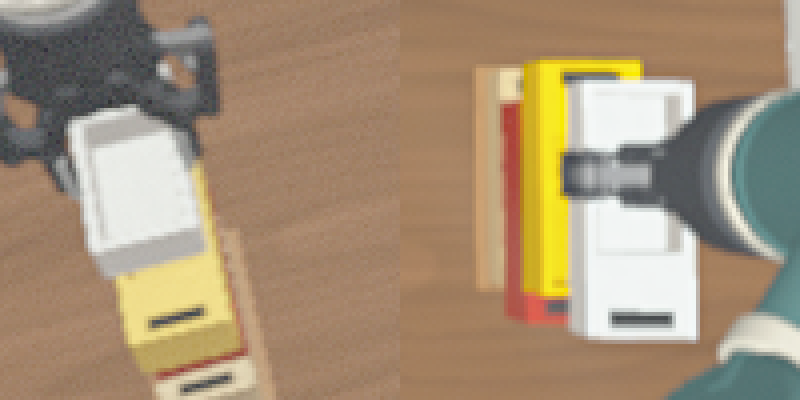

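```bash
python3 - <<'E'
from h import *
A,B=[dict(np.load(f"pics/{n}23.npz")) for n in("scene","top")]
f=lambda x,y:(np.array([x-400,y])+.5)/4-.5+[345,175]; g=lambda x,y:(np.array([x,y])+.5)/4-.5+[80,135]
z=.198
W=[ray(B,f(*p),z) for p in((580,81),(694,81),(697,340),(586,336))]; s=ray(B,f(642,319),z); print(np.round(W,4),s.round(4)); print(frame(np.array(W),s,z))
print("scene end corners",ray(A,g(97,250),z).round(4),ray(A,g(200,234),z).round(4))
print("yel strip top",tri(0,A,g(177,319),B,f(591,77)).round(4))
E
```

```text
[[ 0.4503 -0.3202]
 [ 0.4493 -0.3834]
 [ 0.3074 -0.3782]
 [ 0.3106 -0.3175]] [ 0.3193 -0.3486]
(array([ 0.37939816, -0.34982245]), np.float64(3.113978609245803), [np.float64(0.06198668773323197), np.float64(0.1408800781646724)])
scene end corners [ 0.448  -0.3776] [ 0.4568 -0.3209]
yel strip top [ 0.4567 -0.3526  0.1225]
```

White in hand is at (0.379,-0.350), yaw 178.4°. I need to shift it 2 mm, then lower.

Emit:
{"api": "move_arm", "payload": {"series": "0 0 0.003 0 0.02 0.1 -1; 0 0 0.003 0 0.022 0.2 -1; 0 0 0.003 0 0.022 0.28 -1; 0 0 0.003 0 0.022 0.35 -1; 0 0 0.003 0 0.022 0.4 -1; 0 0 0.003 0 0.022 0.44 -1; 0 0 0.003 0 0.022 0.47 -1; 0 0 0.003 0 0.022 0.475 -1"}}

```text
time: 40.8
tool_pos: [0.3946, -0.3514, 0.1269]
tcp_rot: [2.191, -2.252, -0.0]
wrist_force: [-1.7, 1.6, 3.7]
width: 0.68
```

```bash
python3 p.py "0.3954 -0.3505 0.1269 -91.6";  python3 look.py 24 130,185,50 395,225,50
```

```text
t 40.8 pos [ 0.3946 -0.3514  0.1269] az -91.58 q6 47.2 F [-1.7  1.6  3.7] w 0.68 tilt 0.02
turn [0.0001 0.0001 0.0002] shift [-0.009 -0.008 -0.   ] rows>= 1.0 1.0
t 40.8 [ 0.3946 -0.3514  0.1269] w 0.68 F [-1.7  1.6  3.7]
```

View pics/v24.png

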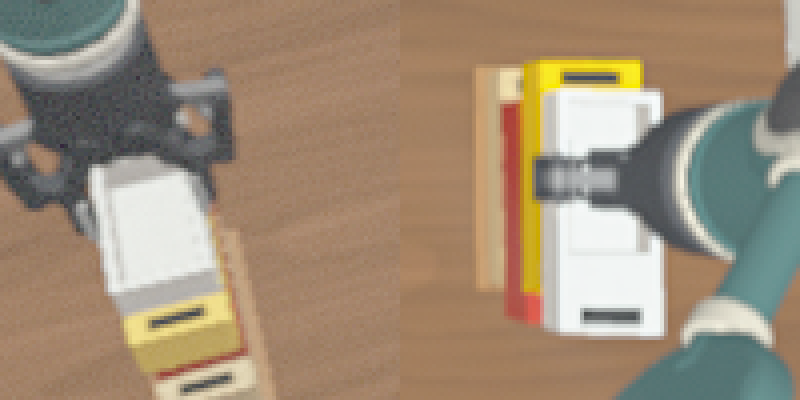

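Contact comes exactly at the expected seating height (0.1269), and the yellow lip shows as a ledge. Releasing and lifting straight up.

Emit:
{"api": "move_arm", "payload": {"series": "0 0 0 0 0 0 -0.4; 0 0 0 0 0 0 0.3; 0 0 0 0 0 0 1; 0 0 0 0 0 0 1; 0 0 0 0 0 -0.2 1; 0 0 0 0 0 -0.5 1; 0 0 0 0 0 -0.8 1; 0 0 0 0 0 -1 1"}}

```text
time: 41.7
tool_pos: [0.3953, -0.352, 0.2285]
tcp_rot: [-2.191, 2.252, -0.004]
wrist_force: [0.7, 0.5, -0.4]
width: 0.999
```

Emit:
{"api": "move_arm", "payload": {"series": "0 0 0 -0.3 -0.3 -0.1 1; 0 0 0 -0.6 -0.6 -0.2 1; 0 0 0 -1 -0.9 -0.2 1; 0 0 0 -1 -1 -0.2 1; 0 0 0 -1 -1 -0.2 1; 0 0 0 -1 -1 -0.2 1; 0 0 0 -1 -1 -0.2 1; 0 0 0 -1 -1 -0.2 1"}}

```text
time: 42.5
tool_pos: [0.4963, -0.255, 0.2461]
tcp_rot: [2.188, -2.253, -0.001]
wrist_force: [-0.5, 0.5, -0.1]
width: 1.003
```

```bash
python3 look.py 25 130,185,50 395,225,50; python3 - <<'E'
from h import *
for n in("scene","top"):
    cv2.imwrite(f"pics/{n}25.png",cv2.resize(np.load(f"pics/{n}25.npz")["pixels"][:,:,::-1],(800,600),interpolation=cv2.INTER_CUBIC))
E
```

```text
t 42.5 [ 0.4963 -0.255   0.2461] w 1.003 F [-0.5  0.5 -0.1]
```

View pics/v25.png

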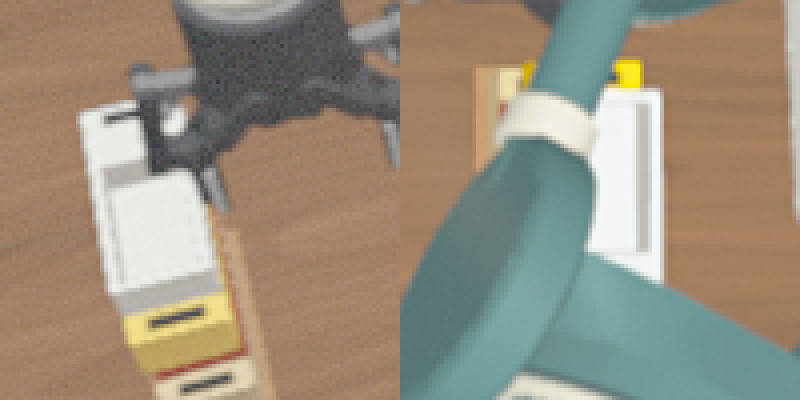

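View pics/scene25.png

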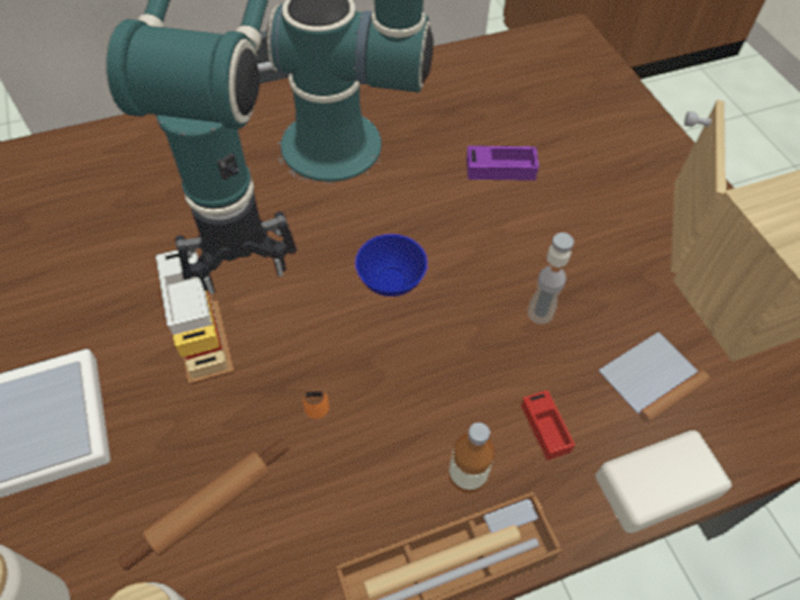

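The stack stands and no bystander has moved. I'll move the arm once more for an unobstructed final check.

Emit:
{"api": "move_arm", "payload": {"series": "0 0 0 -0.3 -0.3 0 1; 0 0 0 -0.6 -0.6 0 1; 0 0 0 -1 -0.9 0 1; 0 0 0 -1 -1 0 1; 0 0 0 -1 -1 0 1; 0 0 0 -1 -1 0 1; 0 0 0 -1 -1 0 1; 0 0 0 -1 -1 0 1"}}

```text
time: 43.4
tool_pos: [0.599, -0.158, 0.2464]
tcp_rot: [2.188, -2.254, -0.001]
wrist_force: [-0.5, 0.2, -0.0]
width: 1.001
```

```bash
python3 look.py 26 130,185,50 395,225,50; python3 - <<'E'
from h import *
A,B=[dict(np.load(f"pics/{n}26.npz")) for n in("scene","top")]
try:
    qa,sa=meas(A["pixels"],"wht",118,187,30); qb,sb=meas(B["pixels"],"wht",396,228,35)
    print("strip",tri(0,A,sa,B,sb).round(4))
    for C,q,ss in((B,qb,sb),(A,qa,sa)):
        z=.151; c,y,d=frame(np.array([ray(C,p,z) for p in q]),ray(C,ss,z),z); print(c.round(4),np.degrees(y).round(2),np.round(d,4),ray(C,ss,z).round(4))
    W=[]
    for p in qb:
        e=pix(A,np.r_[ray(B,p,.151),.151]); j=np.argmin(np.linalg.norm(qa-e,axis=1)); W.append(tri(0,A,qa[j],B,p))
    print(np.round(W,4))
except Exception as e: print(repr(e))
E
```

```text
t 43.4 [ 0.599  -0.158   0.2464] w 1.001 F [-0.5  0.2 -0. ]
strip [ 0.3172 -0.348   0.152 ]
[ 0.3504 -0.35  ] 177.93 [0.0799 0.0876] [ 0.3169 -0.3489]
[ 0.3774 -0.3489] 178.38 [0.062 0.141] [ 0.3166 -0.3477]
[[ 0.3048 -0.3779  0.1501]
 [ 0.3092 -0.317   0.153 ]
 [ 0.3565 -0.3086  0.2038]
 [ 0.4343 -0.3865  0.1355]]
```

View pics/v26.png

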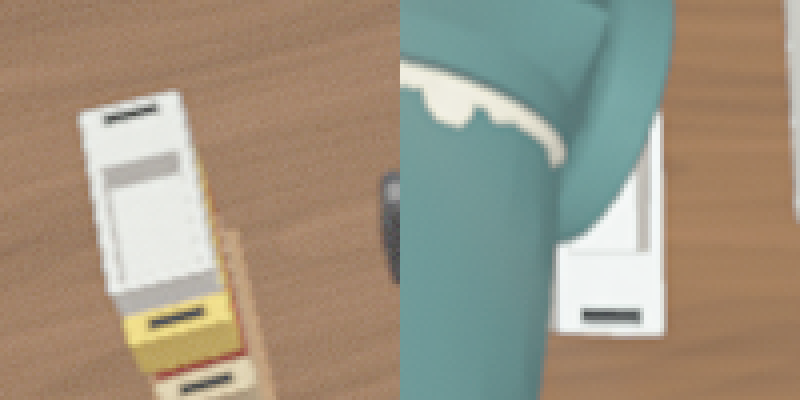

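The white strip is at z = 0.152 (0.151 expected). Its origin is about (0.377,-0.349), 19–20 mm off yellow's. The arm is clear of everything, so I'm handing in.

```bash
python3 -c "
from workcell import bot
print(bot.finish_job())"
```

```text
the job is handed in; nothing more can be done
None
```

The three trays are stacked on the beech stand: red, then yellow, then white, each turned end for end to the piece below. The job was handed in at about 43 s; no verdict was reported.

**Last checks:**

| Piece | Strip height measured (mm) | Expected (mm) | Offset from piece below (mm) |
|---|---|---|---|
| Red | 86.5 | 85 | about 20 |
| Yellow | 122.5 | 122 | about 20 |
| White | 152 | 151 | about 19–20 |

- **Sideways and turn:** each tray was within about 1–2 mm sideways of the piece below and within about 2° of the intended turn.
- **Bystanders:** all of them looked upright and in place in the final scene picture, judged by eye rather than measured again. The robot was touching nothing.

**What went wrong or disagreed:**
- **First red grasp:** it missed. The fingers stood about 30–45 mm higher in the pictures than the reported TCP height and the stated fingertip length imply. I corrected it from the pictures and later confirmed it by grip width and seating contact, but never found the cause.
- **Wrist range:** on the way to the yellow tray the last joint came up against its range limit and the tool tilted about 7°. I straightened it on the next moves.
- **Final top view:** the arm partly hid the stack, so the top-face centre from that camera was unusable. The last white position comes from the strip, seen in both views, and the scene camera.

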